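# Shut and lock the scanner's service hatch

## Task

Push the document scanner's sliding service hatch fully home, away from the end it was pulled to. Then, using the flat-bladed key from its stand, turn both steel screws in the hatch clockwise to their stops so that it is locked, and put the key back upright in its stand with the blade down in the opening. Leave the red adjuster and everything else on the desk and on the scanner where it is.

Things in the scene. Friction and masses are not known exactly. Their poses are not given: they have to be found in the camera images.
- scanner_top (a point): Centre of the flat top of the document scanner, a fixed beige box 220 x 280 x 90 mm (x, y, z), 90 mm above the desk. Its x axis is the direction in which the hatch slides home; its y axis points to the half with the green glass, the hatch is on the other half. Guide rails 7 mm high flank the hatch.
- column_top (a point): Top of the camera column, 20 mm thick, fixed on the scanner's top at x +94, y +30 mm from scanner_top; this point is 148 mm above the scanner's top. A bar and camera head (x +54 to +110, y +24 to +120 mm from scanner_top) reach from it over the glass, between 126 and 148 mm above the top. Axes as the scanner's. Keep the carried key clear.
- hatch_lip (a point): Middle of the outer (-x) face of the hatch's upright dark blue lip, 14 mm above the scanner's top; axes as the scanner's. Push this face in +x to shut the hatch, a grey plate 100 x 84 x 6 mm lying on the scanner's top. The lip is 54 mm long (y) and 8 mm thick, its top 22 mm above the scanner's top, and stands 1 mm inside the plate's near edge.
- hatch (a joint): How far the hatch is open, in m: 0 = home against its end stop, at most 0.05 = pulled out towards the scanner's -x end. It slides with about 4 N of friction and stays where it is left.
- screw_a_slot (a point): Captive steel slotted screw in the hatch, head 28 mm across. The point is on its axis at the floor of its slot, 8 mm above the scanner's top; the top of the head is 7 mm higher. The slot is 6 mm wide, open at both ends and runs along this point's x axis; z is up. With the hatch home it is at x +57, y -43 mm from scanner_top; it moves with the hatch.
- screw_a (a joint): Angle of screw_a in rad: 0 = locked, at its stop, slot along the scanner's x axis and pointing at the small white mark; it grows as the screw is unscrewed counter-clockwise (seen from above), to 1.6. Turning takes about 0.05 N m; it stays where it is left.
- screw_b_slot (a point): The second captive steel screw, the same as screw_a; with the hatch home it is at x +13, y -87 mm from scanner_top.
- screw_b (a joint): Angle of screw_b in rad, as for screw_a: 0 = locked, clockwise stop.
- adjuster_rim (a point): A point on the rim (10 mm out from the axis) of a small red slotted adjuster, 23 mm across, on the scanner's top beyond the hatch, its axis at x +96.5, y -30 mm from scanner_top. It turns easily and must be left alone.
- key_grip (a point): Centre of the key's amber handle, 36 mm wide along the key's x, 16 mm thick along its y, 50 mm high; z is up. Pinch it across the 16 mm. The blade's end is 95 mm straight below. Under the handle is a dark collar 36 x 26 x 6 mm, its underside 62 mm above the blade's end. Mass about 0.09 kg. The key hangs loosely in the stand by its collar, handle up.
- key_tip (a point): Middle of the lower edge of the key's flat steel blade, 20 mm wide along the key's x, 3.2 mm thick along y (2.2 mm over the last 4 mm), 16 mm high, on a round shank 10 mm thick. Axes as for key_grip.
- stand: Fixed dark block 70 x 70 x 75 mm with an upright opening 29 mm (its x) by 17 mm (its y) right through its middle. Origin at the centre of its underside. With the key in it the collar rests on its top, the blade's end is 13 mm and the handle's centre 108 mm above the desk, the key's x axis along the stand's x (either way round).
- stapler: Green and black stapler lying on the desk, 130 x 34 x 50 mm (x, y, z), origin at the centre of its underside. Leave alone.
- flask: Blue-grey drinking flask standing on the desk, 66 mm across, 200 mm high, origin at the centre of its underside. Leave alone.
- pencup: Dark steel pen cup, 76 mm across, 95 mm high, its pens reach 150 mm; origin at the centre of its underside. Leave alone.
- block_center (a point): Grey calibration block with a white top, 45 x 30 x 14 mm, lying loose on the green glass. The point is its centre. Leave alone.
Things that resemble listed ones, but are neither listed nor needed, are in the scene too. What is meant by the part that bears key_grip is not purple, and is the larger of those in its own colour.

How it is judged (in metres and radians):
On the way, in this order (a step that is already met when the one before it is completed fails the run):
1. the hatch is home while both screws are still unlocked (value of joint hatch below 0.004 m and value of joint each of screw_a, screw_b above 0.5 rad), for 0.1 s.
2. one of the screws is at its stop with the key's blade in it (((value of joint screw_a below 0.15 rad and distance between key_tip and screw_a_slot below 0.012 m) or (value of joint screw_b below 0.15 rad and distance between key_tip and screw_b_slot below 0.012 m))), for 0.05 s.
3. both screws are at their stops, the key's blade in the second (value of joint each of screw_a, screw_b below 0.15 rad and (distance between key_tip and screw_a_slot below 0.012 m or distance between key_tip and screw_b_slot below 0.012 m)), for 0.05 s.
At the end, for the whole second after the job is handed in: The hatch is within 4 mm of home, both screws within 0.15 rad of their clockwise stops, and the key hangs upright in its stand (blade's end within 12 mm of the middle of the stand and below 18 mm over the desk, tilt under 0.15 rad), released and still (value of joint hatch below 0.004 m and value of joint each of screw_a, screw_b below 0.15 rad and horizontal distance between key_tip and stand below 0.012 m and height (world z) of key_tip below 0.018 m and angle between key_tip's own z axis and vertical below 0.15 rad and velocity of joint hatch below 0.01 m/s); the robot touches nothing.
It fails at once if the red adjuster is turned (its rim moves over 4 mm) (distance of adjuster_rim from where it was at the start of the episode above 0.004 m).
It fails at once if the stapler is pushed over 15 mm (distance of stapler from where it was at the start of the episode above 0.015 m).
It fails at once if the flask is pushed over 15 mm or tipped (distance of flask from where it was at the start of the episode above 0.015 m or angle between flask's own z axis and vertical above 0.3 rad).
It fails at once if the pen cup is pushed over 15 mm or tipped (distance of pencup from where it was at the start of the episode above 0.015 m or angle between pencup's own z axis and vertical above 0.3 rad).
It fails at once if the calibration block is pushed over 15 mm (distance of block_center from where it was at the start of the episode above 0.015 m).
It also fails if it takes over 72 s, if anything falls off the work surface, if the arm or the gripper's body presses on something with over 40 N, if the wrist force passes 120 N, or if a joint passes its speed limit or range.

## Robot

A 6-joint arm with a two-finger parallel gripper is mounted at the origin on the work surface. World frame = base frame: x ahead of the robot, y to its left, z up, the work surface at z = 0. Lengths are in m, angles in degrees, forces in N, time in s.
With the tool pointing down it reaches from about 0.3 to 0.75 m from the base axis. Payload 8.5 kg.
Tool frame: the origin (TCP) lies at the very end of the fingers, on their centre line; the grasp point (between the pads) lies 19 mm behind it (env.grip_depth is the z of the grasp point in the tool frame, in m); z points along the fingers, y is the direction in which the jaws open and shut (so a half turn about z gives the same grasp; the last joint's range is limited). The gripper opens to 85 mm and grips with 20 to 120 N. Pads are 22 mm wide; open, the fingers measure 114 mm over their backs; the gripper's body (76 mm by 85 mm) begins 54 mm behind the grasp point. The pads swing forward as they close: fully open they stand 13 mm farther back than shut.
Start: joints at [52.695, 21.807, 74.336, -0, 83.858, -12.336], TCP at [0.232, 0.499, 0.231] pointing down, gripper open.
Joint ranges: [-178.18, 178.18], [-50.72, 133.34], [12.68, 142.11], [-81.47, 261.47], [9.98, 163.14], [-165.26, 165.26]. Speed limits (degrees/s): [136.94, 136.94, 180, 180, 180, 180].

## Interface

Orientations are given as a 3x3 rotation matrix whose columns are the frame's x, y, z axes.
In Python, from rig import env gives the robot as it stands.
- The arm moves only by the tool apply_moves, never from a script. Its argument "plan" is a list of rows, each an object of numbers: "tx", "ty", "tz": the shift along the world's x, y, z in mm; "rx", "ry", "rz": the turn, a rotation vector about the world's x, y, z in rad; "jaw": the opening, from -1 (shut) to 1 (fully open). A call has 1 to 12 rows; each row is the pose to reach, as a shift and turn from the pose measured when the call began; what a row does not reach only later rows make up. A row lasts 1/10 s, in which the tool goes at most 50 mm and 8.59 degrees, less where a joint would pass 70% of its speed; a pose out of reach is approached as far as the arm can. A call with a gripper value outside its range is refused whole. The fingers move at their own pace and stop on an object; "grip_force" is the grip in N (left out, the last holds). Time passes only in rows, so rows that repeat a pose let the fingers close. It gives the time, the measured TCP pose, the force and the opening at its end, in the units of the state.
- env.observe(): the state, without advancing time (a new reading comes with each control period).
- env.get_image(name): name is "scene" or "side" or "wrist"; returns a dict with "image" (400x640x3 uint8, red, green, blue), "intrinsics" (3x3 intrinsics, pixels), "world_from_camera" (4x4, takes a point from camera to world coordinates). Camera axes: x right, y up, looking along -z (the intrinsics and any distortion apply to the point x, -y, -z); pixel columns grow to the right and rows downward; lengths in m; the calibration is good to about 2 mm. A picture is of the moment at which its call begins. There is no depth.
- env.close_job(): hands the job in, once; it reports no verdict.
The state is a dict: "time_s": time; "q": joint angles; "qvel": joint speeds; "joint_efforts": joint torques, N m; "position": TCP position; "tool_rot": TCP orientation; "ft_force": force on the tool from outside, world axes, zero at the start; "wrist_torque": the same for the moment, N m; "grip_width": finger opening in m.
Only numpy, scipy, OpenCV 4.12 (cv2) and the standard library are available. Lean on these libraries where they do the work, as an engineer would, in place of code of your own. Each camera call takes 0.05 s, during which the arm holds its last target.

## Working session

There is one attempt and no reset: what is moved stays moved. The work goes in short steps, Python scripts to look and compute and a tool call to move; the robot and the scene stay as the last step left them, time stands still between calls to the robot, and variables do not carry over. Pictures are saved under pics/ and viewed, and the job is handed in when it is done.

Besides the shell and the picture viewer there is one more tool, called in YAML: its name, and indented under it one key for each argument. apply_moves: Moves the arm, as the interface text tells. Its arguments: {"type":"object","properties":{"plan":{"type":"array","items":{"type":"object","properties":{"tx":{"type":"number"},"ty":{"type":"number"},"tz":{"type":"number"},"rx":{"type":"number"},"ry":{"type":"number"},"rz":{"type":"number"},"jaw":{"type":"number"}}}},"grip_force":{"type":"number"}},"required":["plan"]}

```bash
ls; mkdir -p pics; python3 - <<'E'
from rig import env
import cv2,numpy as np
o=env.observe()
print(o)
for n in ["scene","side","wrist"]:
    d=env.get_image(n)
    cv2.imwrite(f"pics/{n}0.png",d["image"][:,:,::-1])
    np.savez(f"pics/{n}0.npz",**d)
    print(n,d["intrinsics"],d["world_from_camera"],[k for k in d])
print(env.grip_depth)
E
```

```text
pics
{'time_s': 0.0, 'q': array([ 5.26958167e+01,  2.18441156e+01,  7.43836866e+01,  1.95864350e-03,
        8.38585910e+01, -1.23360898e+01]), 'qvel': array([ 0.13252455, -0.0717535 ,  0.10073299, -0.04007533,  0.03894655,
       -0.07129167]), 'joint_efforts': array([ 8.95215744e-04, -4.48473287e+01, -2.31269521e+01, -1.67216281e-04,
        4.88859179e-03,  4.53715614e-06]), 'position': array([0.2319852 , 0.49837194, 0.23068877]), 'tool_rot': array([[-9.06541270e-01,  4.22116147e-01, -9.40859036e-04],
       [ 4.22117046e-01,  9.06540573e-01, -1.17878450e-03],
       [ 3.55342918e-04, -1.46576943e-03, -9.99998863e-01]]), 'ft_force': array([-0.29674274, -0.24053205, -0.69755992]), 'wrist_torque': array([-0.00520459, -0.02107293,  0.00097535]), 'grip_width': 0.08509435618720378}
scene [[449.13440411   0.         316.16776046]
 [  0.         449.13440411 204.9557097 ]
 [  0.           0.           1.        ]] [[ 0.88679059 -0.33324415  0.32023551  0.92663466]
 [ 0.46216966  0.63748018 -0.61645618 -0.79303204]
 [ 0.00128663  0.69467068  0.71932676  0.99886275]
 [ 0.          0.          0.          1.        ]] ['image', 'intrinsics', 'world_from_camera']
side [[467.40388664   0.         318.72341823]
 [  0.         467.40388664 203.75377141]
 [  0.           0.           1.        ]] [[-0.98758008  0.11437758 -0.10771886  0.38604094]
 [-0.15704956 -0.7386366   0.65555427  0.8100477 ]
 [-0.00458438  0.66432954  0.74742574  1.11472059]
 [ 0.          0.          0.          1.        ]] ['image', 'intrinsics', 'world_from_camera']
wrist [[355.70765539   0.         319.43773674]
 [  0.         355.70765539 197.57052689]
 [  0.           0.           1.        ]] [[ 0.42248216 -0.86867975 -0.25865869  0.16553806]
 [ 0.9063692   0.4043063   0.12260216  0.52858984]
 [-0.00192467 -0.2862375   0.95815677  0.37418865]
 [ 0.          0.          0.          1.        ]] ['image', 'intrinsics', 'world_from_camera']
-0.0187
```

View pics/scene0.png

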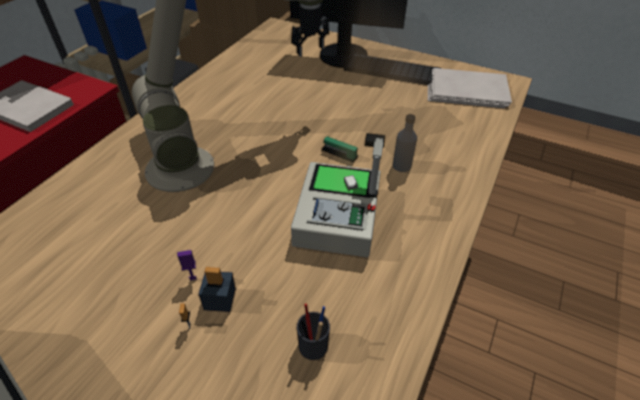

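View pics/side0.png

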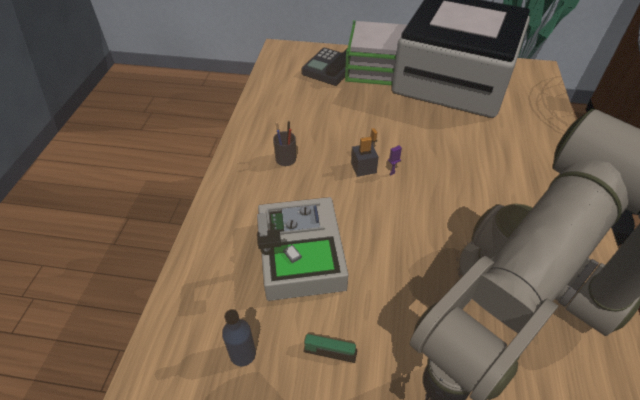

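View pics/wrist0.png

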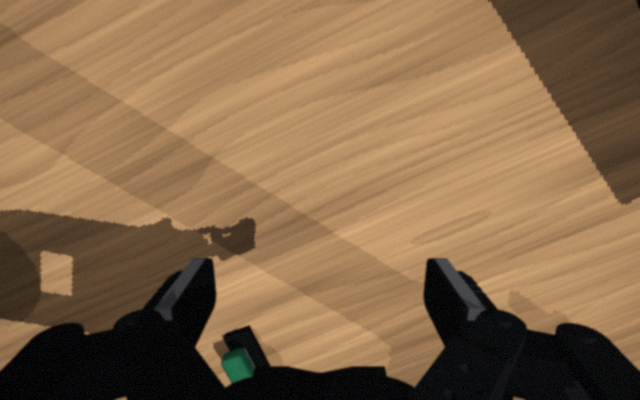

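The scene view shows three candidates for the key: amber in the dark stand at (212,276), a small amber one at (184,314), and a purple one at (187,262). The larger amber one in the stand fits the description. I'll check this in close crops.

```bash
cat > h.py <<'E'
import numpy as np,cv2
from rig import env
def load(n): 
    d=np.load(f"pics/{n}.npz"); return d["intrinsics"],d["world_from_camera"]
def ray(cam,u,v):
    K,T=cam
    d=np.linalg.inv(K)@[u,v,1.]; d=T[:3,:3]@[d[0],-d[1],-d[2]]
    return T[:3,3],d
def onz(cam,u,v,z):
    o,d=ray(cam,u,v); return o+d*(z-o[2])/d[2]
def proj(cam,p):
    K,T=cam; p=np.atleast_2d(p)
    c=(p-T[:3,3])@T[:3,:3]; c=c*[1,-1,-1]
    q=c@K.T; return q[:,:2]/q[:,2:]
def shot(n,tag):
    d=env.get_image(n); np.savez(f"pics/{tag}.npz",**d); cv2.imwrite(f"pics/{tag}.png",d["image"][:,:,::-1]); return d
def crop(tag,x,y,w,h,s,out,src=None):
    im=cv2.imread(f"pics/{tag}.png") if src is None else src
    c=im[y:y+h,x:x+w]; cv2.imwrite(f"pics/{out}.png",cv2.resize(c,None,fx=s,fy=s,interpolation=cv2.INTER_CUBIC))
E
python3 - <<'E'
from h import *
crop("scene0",160,230,100,75,8,"c1"); crop("scene0",285,130,100,130,4.5,"c2")
crop("side0",240,190,120,110,5,"c3"); crop("side0",340,115,80,70,8,"c4")
E
```

```text
(no output)
```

View pics/c1.png

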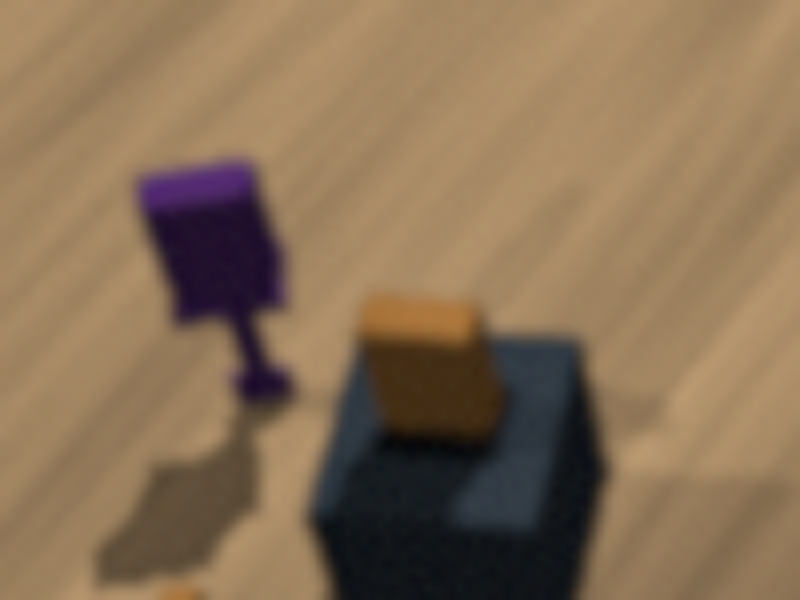

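View pics/c2.png

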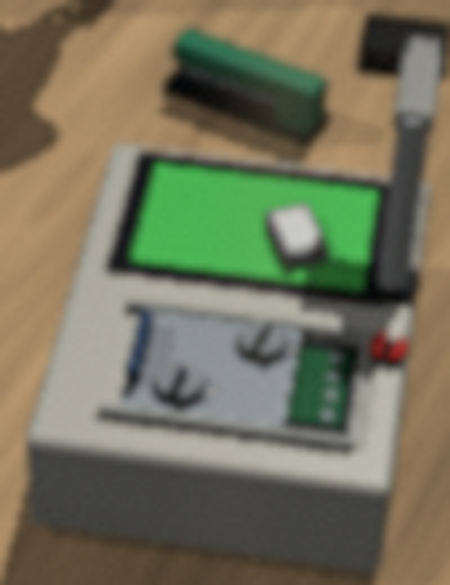

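View pics/c3.png

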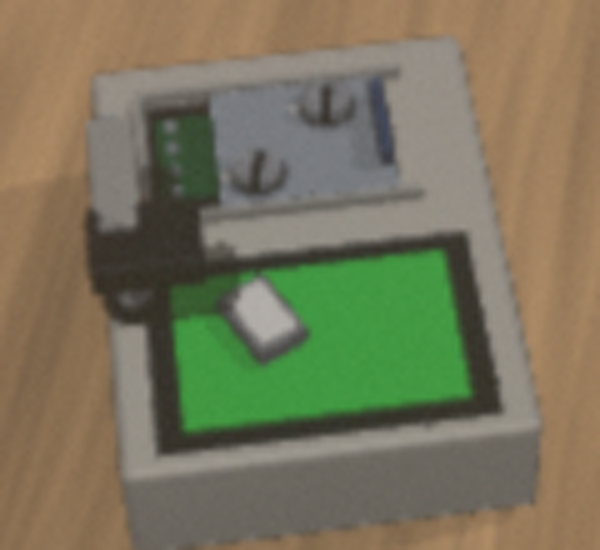

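View pics/c4.png

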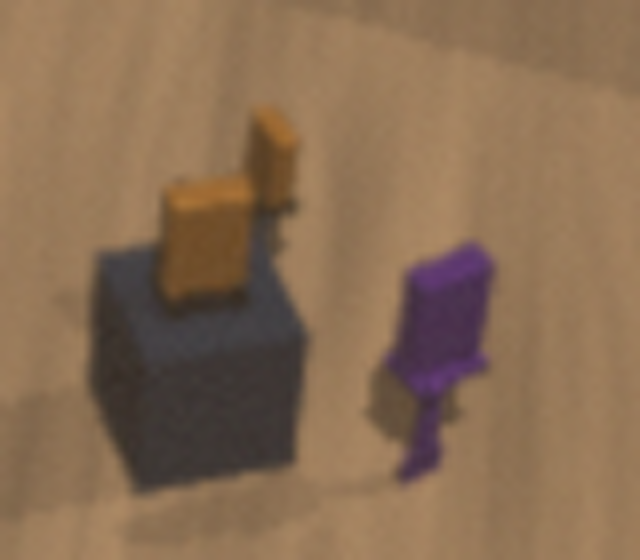

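```bash
cat > fit.py <<'E'
from h import *
from scipy.optimize import least_squares
def R2(a): return np.array([[np.cos(a),-np.sin(a)],[np.sin(a),np.cos(a)]])
def box(p,pts):
    pts=np.array(pts,float); q=pts.copy(); q[:,:2]=pts[:,:2]@R2(p[2]).T+p[:2]; return q
def fit(obs,p0,extra=0):
    # obs: list (cam, pts local Nx3, pix Nx2)
    f=lambda p: np.concatenate([(proj(c,box(p,l))-np.array(x)).ravel() for c,l,x in obs])
    r=least_squares(f,p0,loss="soft_l1"); return r.x,f(r.x).reshape(-1,2)
E
python3 - <<'E'
from fit import *
S=load("scene0");D=load("side0")
x,y=.11,.14
L=[[-x,y,.09],[-x,-y,.09],[x,-y,.09]]
ps=np.array([[118,148],[33,443],[390,490]])/4.5+[285,130]
# side: corners: (95,75)->(x,-y) ; (450,40)->(-x,-y); (540,432)->(-x,y); (125,478)->(x,y)
L2=[[x,-y,.09],[-x,-y,.09],[-x,y,.09],[x,y,.09]]
pd=np.array([[95,75],[450,40],[540,432],[125,478]])/5+[240,190]
c=onz(D,300,250,.09);print(c)
for nm,o in dict(both=[(S,L,ps),(D,L2,pd)],s=[(S,L,ps)],d=[(D,L2,pd)]).items():
    p,r=fit(o,[c[0],c[1],.1]);print(nm,p,np.degrees(p[2]));print(r.round(1).tolist())
# stand: top corners scene crop c1: far-left hidden; (580,340) far right,(540,528) near right,(315,515) near left ,far-left ~ (355,345)
h=.035
x=h
Lc=[[h,h,.075],[h,-h,.075],[-h,-h,.075]]
s=np.array([[580,340],[540,528],[315,515]])/8+[160,230]
d=np.array([[97,255],[150,355],[305,335]])/8+[340,115]  # side: far-left=(+x,-y), near-left=(+x,+y), near-right=(-x,+y)
Ld=[[h,-h,.075],[h,h,.075],[-h,h,.075]]
c=onz(D,364,158,.075);print(c)
for nm,o in dict(both=[(S,Lc,s),(D,Ld,d)],s=[(S,Lc,s)],d=[(D,Ld,d)]).items():
    p,r=fit(o,[c[0],c[1],0.2]);print(nm,p,np.degrees(p[2]));print(r.round(1).tolist())
E
```

```text
[0.55741682 0.08379464 0.09      ]
both [0.56520952 0.04439822 0.29825356] 17.088670481396985
[[-0.7, -1.8], [-1.6, -0.5], [1.1, 0.6], [-1.9, -0.2], [1.3, -1.2], [0.4, -0.3], [-2.0, 1.0]]
s [0.56702564 0.04445322 0.30086388] 17.238230722993098
[[-0.3, -1.6], [-0.9, -0.2], [1.9, 0.8]]
d [0.56329157 0.04420759 0.29378176] 16.832454803676786
[[-1.0, -0.3], [2.2, -1.1], [1.0, -0.1], [-1.5, 0.9]]
[ 0.42144249 -0.32138586  0.075     ]
both [ 0.42115022 -0.3510434   0.42610615] 24.414084252555778
[[0.3, -0.4], [-0.1, 0.2], [-0.9, 0.5], [-0.6, 0.2], [-0.5, 1.6], [0.5, 0.1]]
s [ 0.42141037 -0.35044574  0.42667333] 24.4465808061615
[[0.5, -0.5], [0.1, 0.1], [-0.7, 0.3]]
d [ 0.42034846 -0.35376016  0.40292215] 23.08573884177151
[[-0.1, -0.5], [-0.5, 0.9], [0.6, -0.3]]
```

The crop confirms the key: the large amber handle in the dark stand. Scanner is at about (0.565, 0.044) with yaw 17°, stand at about (0.421, -0.351) with yaw 24°. I'll go above the hatch for a wrist view.

apply_moves:
  plan:
    - {"tz":50,"rz":-0.15,"jaw":-1}
    - {"tz":100,"tx":10,"ty":-20,"rz":-0.3,"jaw":-1}
    - {"tz":100,"tx":35,"ty":-64,"rz":-0.45,"jaw":-1}
    - {"tz":100,"tx":59,"ty":-107,"rz":-0.6,"jaw":-1}
    - {"tz":100,"tx":83,"ty":-150,"rz":-0.75,"jaw":-1}
    - {"tz":100,"tx":107,"ty":-193,"rz":-0.9,"jaw":-1}
    - {"tz":100,"tx":131,"ty":-236,"rz":-1.05,"jaw":-1}
    - {"tz":100,"tx":155,"ty":-280,"rz":-1.2,"jaw":-1}
    - {"tz":100,"tx":179,"ty":-323,"rz":-1.35,"jaw":-1}
    - {"tz":100,"tx":203,"ty":-366,"rz":-1.5,"jaw":-1}
    - {"tz":100,"tx":227,"ty":-410,"rz":-1.65,"jaw":-1}
    - {"tz":100,"tx":250,"ty":-453,"rz":-1.8,"jaw":-1}

```text
validation failed for argument at $.pl...
```

apply_moves:
  plan:
    - {"tx":0.0,"ty":0.0,"tz":50.0,"rx":0.0,"ry":0.0,"rz":-0.15,"jaw":-1.0}

```text
time_s: 0.25
position: [0.2307, 0.4964, 0.2754]
tool_rot: [[-0.832, 0.554, -0.009], [0.555, 0.832, -0.012], [0.001, -0.015, -1.0]]
ft_force: [0.7, 1.1, 0.0]
grip_width: 0.0734
```

```bash
python3 -c "
from h import *
o=env.observe();print(o['time_s'],o['position'],o['grip_width'])"
```

```text
0.25 [0.23068028 0.49644111 0.27540337] 0.07338440338438877
```

apply_moves:
  plan:
    - {"tx":20,"ty":-30,"tz":40,"rx":0,"ry":0,"rz":-0.15,"jaw":-1}
    - {"tx":44,"ty":-73,"tz":55,"rx":0,"ry":0,"rz":-0.3,"jaw":-1}
    - {"tx":68,"ty":-116,"tz":55,"rx":0,"ry":0,"rz":-0.45,"jaw":-1}
    - {"tx":92,"ty":-160,"tz":55,"rx":0,"ry":0,"rz":-0.6,"jaw":-1}
    - {"tx":116,"ty":-203,"tz":55,"rx":0,"ry":0,"rz":-0.75,"jaw":-1}
    - {"tx":140,"ty":-246,"tz":55,"rx":0,"ry":0,"rz":-0.9,"jaw":-1}
    - {"tx":164,"ty":-289,"tz":55,"rx":0,"ry":0,"rz":-1.05,"jaw":-1}
    - {"tx":188,"ty":-333,"tz":55,"rx":0,"ry":0,"rz":-1.2,"jaw":-1}
    - {"tx":212,"ty":-376,"tz":55,"rx":0,"ry":0,"rz":-1.35,"jaw":-1}
    - {"tx":236,"ty":-420,"tz":55,"rx":0,"ry":0,"rz":-1.5,"jaw":-1}
    - {"tx":260,"ty":-463,"tz":55,"rx":0,"ry":0,"rz":-1.65,"jaw":-1}
    - {"tx":280,"ty":-500,"tz":55,"rx":0,"ry":0,"rz":-1.8,"jaw":-1}

```text
time_s: 1.45
position: [0.5114, -0.006, 0.3301]
tool_rot: [[0.732, 0.681, -0.01], [0.681, -0.732, 0.012], [0.001, -0.016, -1.0]]
ft_force: [0.3, -0.2, 0.7]
grip_width: 0.0001
```

apply_moves:
  plan:
    - {"tx":16,"ty":-30,"tz":0,"rx":0,"ry":0,"rz":-0.15,"jaw":-1}
    - {"tx":16,"ty":-30,"tz":0,"rx":0,"ry":0,"rz":-0.3,"jaw":-1}
    - {"tx":16,"ty":-30,"tz":0,"rx":0,"ry":0,"rz":-0.45,"jaw":-1}
    - {"tx":16,"ty":-30,"tz":0,"rx":0,"ry":0,"rz":-0.45,"jaw":-1}
    - {"tx":16,"ty":-30,"tz":0,"rx":0,"ry":0,"rz":-0.45,"jaw":-1}

```text
time_s: 1.95
position: [0.5273, -0.0359, 0.3299]
tool_rot: [[0.954, 0.298, -0.004], [0.298, -0.954, 0.015], [0.001, -0.016, -1.0]]
ft_force: [0.5, -0.5, -0.5]
grip_width: -0.0003
```

```bash
python3 - <<'E'
from h import *
shot("wrist","w1");shot("side","s1")
crop("s1",240,180,120,110,6,"s1c")
o=env.observe();print(o['time_s'],o['position'],o['q'],o['tool_rot'])
E
```

```text
2.05 [ 0.52730754 -0.03573894  0.33005239] [-17.10794798  16.82264811  65.73515919   0.77776443  97.91757096
  55.66460799] [[ 9.54599257e-01  2.97866364e-01 -3.98592502e-03]
 [ 2.97892085e-01 -9.54477029e-01  1.52940120e-02]
 [ 7.51097869e-04 -1.57870280e-02 -9.99875095e-01]]
```

View pics/w1.png

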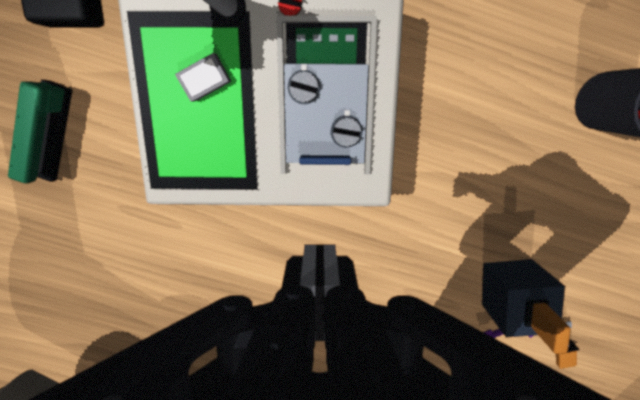

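```bash
python3 - <<'E'
from h import *
crop("w1",260,0,140,110,5.5,"w1a"); crop("w1",260,100,140,110,5.5,"w1b")
E
```

```text
(no output)
```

View pics/w1a.png

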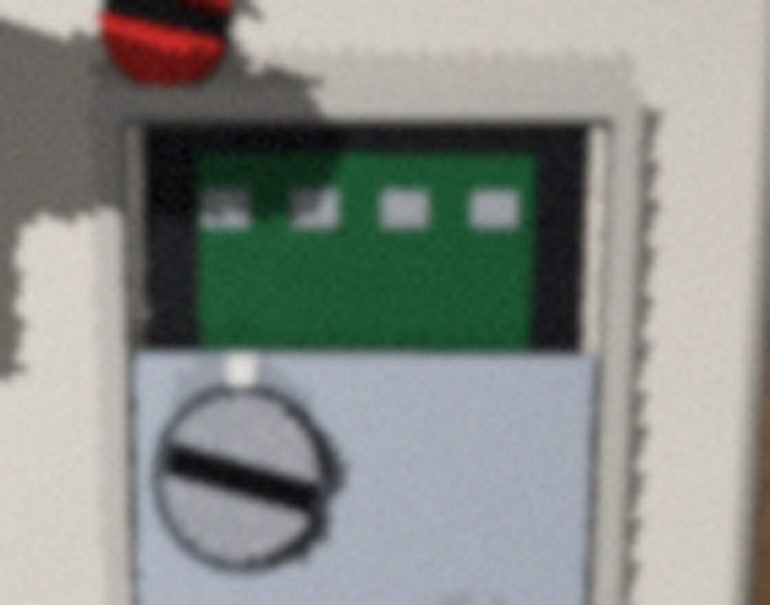

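View pics/w1b.png

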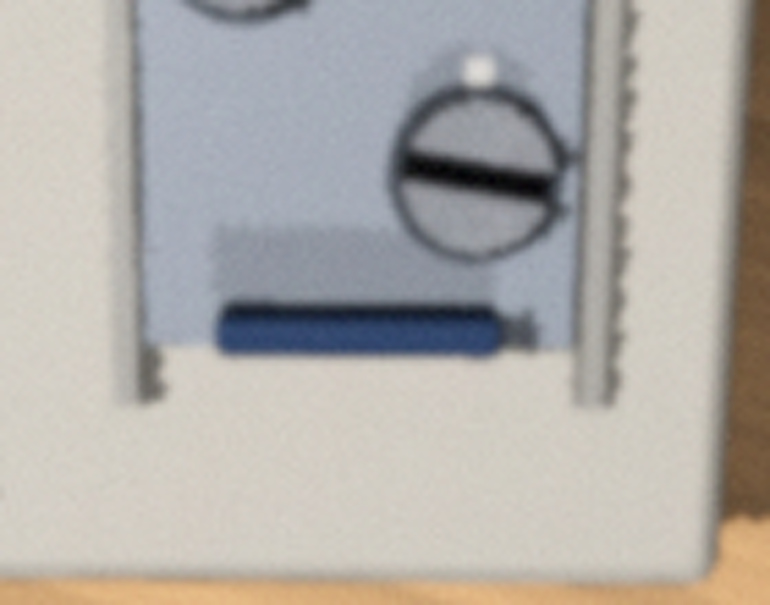

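```bash
python3 - <<'E'
from fit import *
W=load("w1")
h=lambda u,v,z:onz(W,u,v,z)[:2]
a=h(304,86.9,.105); b=h(346.9,131.3,.105)
print("a,b",a,b,"dist",np.linalg.norm(a-b)*1e3,"exp",np.hypot(44,44))
d=a-b; yaw=np.arctan2(d[1],d[0])-np.pi/4; print("yaw",np.degrees(yaw))
c1=h(389.5,205.5,.09);c2=h(149,204,.09); e=c2-c1; print("edge",c1,c2,np.linalg.norm(e),"yaw",np.degrees(np.arctan2(e[1],e[0]))-90)
lip=[h(*(np.array(q)/5.5+[260,100]),.112) for q in ((219,352),(500,352))]; print("lip top outer",lip)
for p in ([.5652,.0444,.298],[.5652,.0444,yaw]):
  R=R2(p[2]); 
  for n,q in dict(a=a,b=b,c1=c1,c2=c2,l0=lip[0],l1=lip[1]).items(): print(n,((q-p[:2])@R*1e3).round(1))
# slot angles
for n,(p,q) in dict(a=((170,458),(315,500)),b=((405,162),(550,188))).items():
  o=np.array([260,0 if n=="a" else 100]); P=h(*(np.array(p)/5.5+o),.105);Q=h(*(np.array(q)/5.5+o),.105); print(n,np.degrees(np.arctan2(*(P-Q)[::-1])))
E
```

```text
a,b [0.59480315 0.00422722] [ 0.5663289  -0.05009436] dist 61.3320229023328 exp 62.22539674441618
yaw 17.337399466252545
edge [ 0.50098679 -0.12368397] [0.41996812 0.13736903] 0.27333623187875106 yaw 17.241903769111204
lip top outer [array([ 0.52074125, -0.01379684]), array([ 0.53658644, -0.06402068])]
a [ 16.5 -47.1]
b [-26.7 -90.7]
c1 [-110.7 -141.8]
c2 [-111.5  131.5]
l0 [-59.6 -42.6]
l1 [-59.2 -95.2]
a [ 16.3 -47.2]
b [-27.1 -90.5]
c1 [-111.4 -141.3]
c2 [-110.9  132. ]
l0 [-59.8 -42.3]
l1 [-59.6 -95. ]
a 91.82545176740938
b 97.40015663320101
```

apply_moves:
  plan:
    - {"tx":-26,"ty":-12,"tz":-40,"rx":-0.0153,"ry":-0.004,"rz":0,"jaw":-1}
    - {"tx":-26,"ty":-12,"tz":-85,"rx":-0.0153,"ry":-0.004,"rz":0,"jaw":-1}
    - {"tx":-26,"ty":-12,"tz":-130,"rx":-0.0153,"ry":-0.004,"rz":0,"jaw":-1}
    - {"tx":-26,"ty":-12,"tz":-175,"rx":-0.0153,"ry":-0.004,"rz":0,"jaw":-1}
    - {"tx":-26,"ty":-12,"tz":-205,"rx":-0.0153,"ry":-0.004,"rz":0,"jaw":-1}
    - {"tx":-26,"ty":-12,"tz":-220,"rx":-0.0153,"ry":-0.004,"rz":0,"jaw":-1}
    - {"tx":-26,"ty":-12,"tz":-228,"rx":-0.0153,"ry":-0.004,"rz":0,"jaw":-1}
    - {"tx":-26,"ty":-12,"tz":-228,"rx":-0.0153,"ry":-0.004,"rz":0,"jaw":-1}

```text
time_s: 2.85
position: [0.5012, -0.0476, 0.1016]
tool_rot: [[0.954, 0.299, -0.001], [0.299, -0.954, 0.0], [-0.001, -0.001, -1.0]]
ft_force: [0.3, 0.3, 1.3]
grip_width: -0.0002
```

```bash
python3 - <<'E'
from h import *
shot("wrist","w2");shot("side","s2")
crop("s2",240,160,120,110,6,"s2c")
o=env.observe();print(o['time_s'],o['position'],o['ft_force'],o['tool_rot'])
E
```

```text
2.95 [ 0.50181224 -0.04780107  0.10293636] [-0.43653079 -0.22414053  0.17603306] [[ 9.54331656e-01  2.98745129e-01  1.56136630e-03]
 [ 2.98746278e-01 -9.54332410e-01 -5.58281659e-04]
 [ 1.32327854e-03  9.99238233e-04 -9.99998625e-01]]
```

View pics/w2.png

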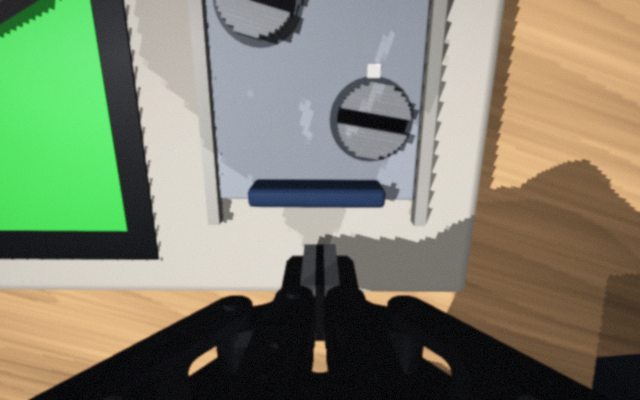

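View pics/s2c.png

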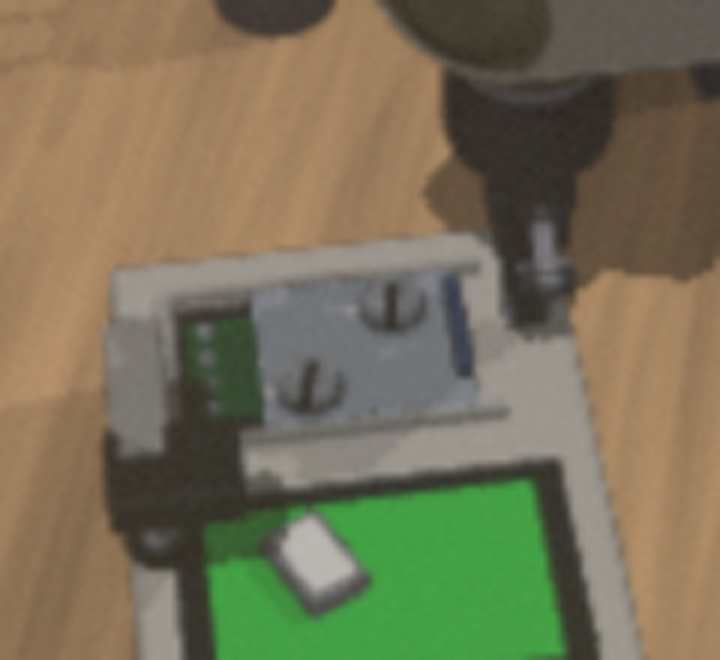

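apply_moves:
  plan:
    - {"tx":10,"ty":3,"tz":0,"rx":0,"ry":0,"rz":0,"jaw":-1}
    - {"tx":19,"ty":6,"tz":0,"rx":0,"ry":0,"rz":0,"jaw":-1}
    - {"tx":27,"ty":8,"tz":0,"rx":0,"ry":0,"rz":0,"jaw":-1}
    - {"tx":34,"ty":11,"tz":0,"rx":0,"ry":0,"rz":0,"jaw":-1}
    - {"tx":40,"ty":12,"tz":0,"rx":0,"ry":0,"rz":0,"jaw":-1}
    - {"tx":45,"ty":14,"tz":0,"rx":0,"ry":0,"rz":0,"jaw":-1}
    - {"tx":48,"ty":15,"tz":0,"rx":0,"ry":0,"rz":0,"jaw":-1}
    - {"tx":48,"ty":15,"tz":0,"rx":0,"ry":0,"rz":0,"jaw":-1}

```text
time_s: 3.75
position: [0.5504, -0.0326, 0.1028]
tool_rot: [[0.954, 0.299, 0.002], [0.299, -0.954, -0.0], [0.002, 0.001, -1.0]]
ft_force: [0.9, 0.5, 0.5]
grip_width: 0.0002
```

```bash
python3 - <<'E'
from h import *
shot("wrist","w3")
o=env.observe();print(o['time_s'],o['position'],o['ft_force'])
E
```

```text
3.8 [ 0.55027476 -0.03255735  0.1028077 ] [ 0.07017587  0.13511256 -0.27459138]
```

View pics/w3.png

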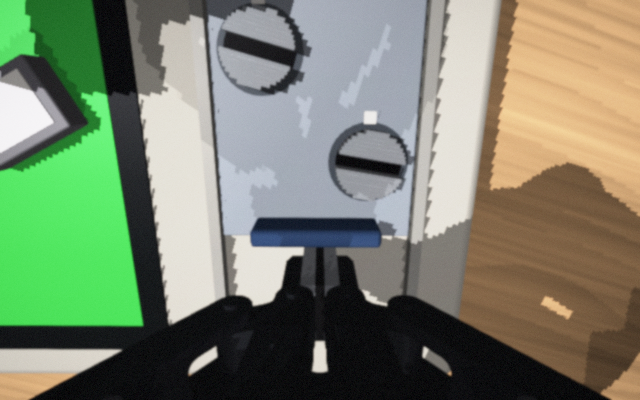

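apply_moves:
  plan:
    - {"tx":4,"ty":1,"tz":0,"rx":0,"ry":0,"rz":0,"jaw":-1}
    - {"tx":8,"ty":2,"tz":0,"rx":0,"ry":0,"rz":0,"jaw":-1}
    - {"tx":11,"ty":3,"tz":0,"rx":0,"ry":0,"rz":0,"jaw":-1}
    - {"tx":14,"ty":4,"tz":0,"rx":0,"ry":0,"rz":0,"jaw":-1}

```text
time_s: 4.2
position: [0.5546, -0.0309, 0.1024]
tool_rot: [[0.954, 0.3, -0.023], [0.3, -0.954, -0.005], [-0.024, -0.002, -1.0]]
ft_force: [-60.2, -25.4, 34.1]
grip_width: -0.0003
```

apply_moves:
  plan:
    - {"tx":-10,"ty":-3,"tz":0,"rx":0,"ry":0.02,"rz":0,"jaw":-1}
    - {"tx":-25,"ty":-8,"tz":0,"rx":0,"ry":0.02,"rz":0,"jaw":-1}
    - {"tx":-27,"ty":-8,"tz":40,"rx":0,"ry":0.02,"rz":0,"jaw":-1}
    - {"tx":-27,"ty":-8,"tz":80,"rx":0,"ry":0.02,"rz":0,"jaw":-1}
    - {"tx":-27,"ty":-8,"tz":120,"rx":0,"ry":0.02,"rz":0,"jaw":-1}
    - {"tx":-27,"ty":-8,"tz":120,"rx":0,"ry":0.02,"rz":0,"jaw":-1}

```text
time_s: 4.8
position: [0.5299, -0.0392, 0.2276]
tool_rot: [[0.953, 0.3, -0.032], [0.3, -0.954, -0.007], [-0.033, -0.003, -0.999]]
ft_force: [1.2, 0.8, -0.2]
grip_width: -0.0005
```

```bash
python3 - <<'E'
from h import *
shot("wrist","w4")
o=env.observe();print(o['time_s'],o['position'],o['ft_force'],o['tool_rot'])
E
```

```text
4.85 [ 0.52883166 -0.03897321  0.22469952] [-0.01240883  0.07180906 -1.34744123] [[ 0.95328128  0.29979102 -0.0371502 ]
 [ 0.29977857 -0.95398971 -0.00603633]
 [-0.03725055 -0.00538251 -0.99929146]]
```

View pics/w4.png

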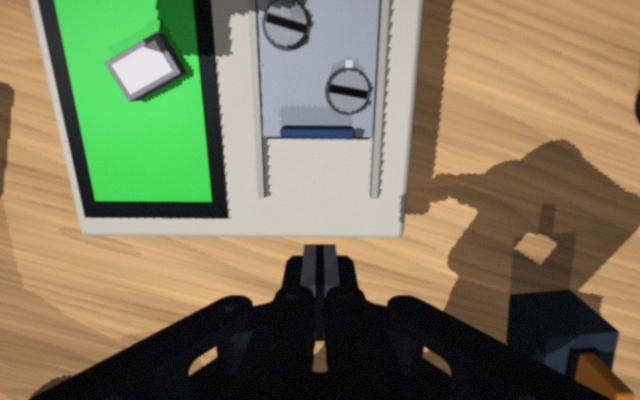

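```bash
python3 - <<'E'
from h import *
crop("w4",240,0,180,130,4.4,"w4a"); crop("w4",60,110,360,135,2.2,"w4b")
E
```

```text
(no output)
```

View pics/w4a.png

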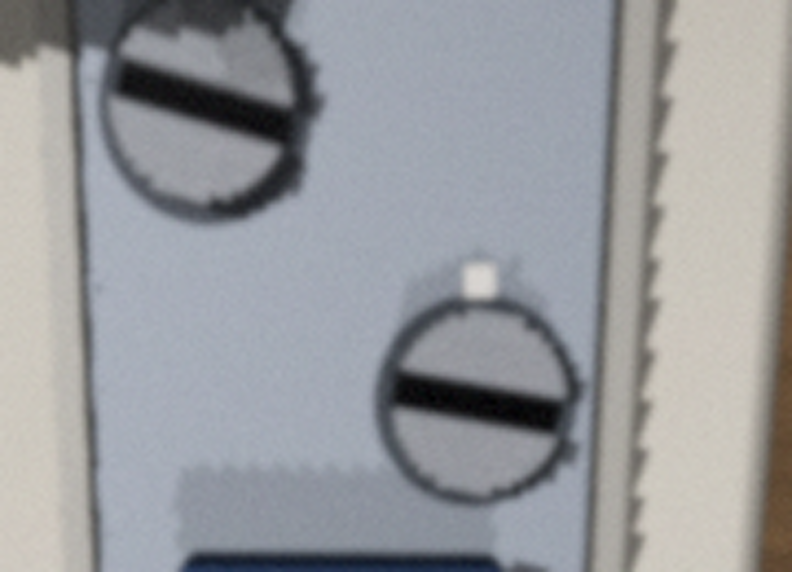

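View pics/w4b.png

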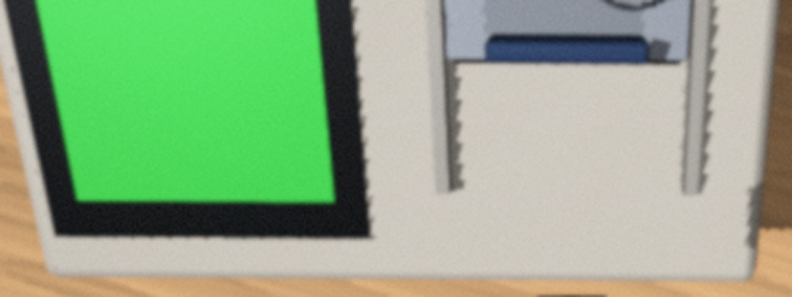

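```bash
python3 - <<'E'
from fit import *
W=load("w4")
h=lambda u,v,z:onz(W,u,v,z)[:2]
pa=np.array([207,108])/4.4+[240,0]; pb=np.array([477,400])/4.4+[240,0]
c1=np.array([752,276])/2.2+[60,110]; c2=np.array([48,272])/2.2+[60,110]
a=h(*pa,.105);b=h(*pb,.105);print(a,b,np.linalg.norm(a-b)*1e3)
C1=h(*c1,.09);C2=h(*c2,.09);print(C1,C2,np.linalg.norm(C1-C2),np.degrees(np.arctan2(*(C2-C1)[::-1]))-90)
d=a-b; yaw=np.arctan2(d[1],d[0])-np.pi/4; print(np.degrees(yaw))
l=[h(*(np.array(q)/2.2+[60,110]),.112) for q in ((487,62),(647,62))]
yaw=np.radians(17.2)
# hatch-home test: screw relative to near edge
R=R2(yaw); m=(C1+C2)/2
for q in (a,b,*l): print(((q-m)@R*1e3).round(1))
# fit scanner on screws(home)
L=[[.057,-.043,.105],[.013,-.087,.105],[-.11,-.14,.09],[-.11,.14,.09]]
p,r=fit([(W,L,[pa,pb,c1,c2])],[.565,.044,.3]);print(p,np.degrees(p[2]),r.round(1).tolist())
p,r=fit([(W,L[:2],[pa,pb])],[.565,.044,.3]);print(p,np.degrees(p[2]),r.round(1).tolist())
for n,(u,v) in dict(a=((120,75),(298,133)),b=((395,385),(560,417))).items():
  P=h(*(np.array(u)/4.4+[240,0]),.105);Q=h(*(np.array(v)/4.4+[240,0]),.105); print(n,np.degrees(np.arctan2(*(P-Q)[::-1])))
E
```

```text
[0.62937369 0.0145399 ] [ 0.60128386 -0.03864594] 60.147912344021
[ 0.50264982 -0.12193265] [0.42198934 0.13986483] 0.27394166250745816 17.124199827121004
17.159450718543994
[161.2 -44.1]
[118.7 -86.6]
[ 86.1 -38.7]
[ 86.3 -91.1]
[0.56449031 0.04062834 0.28478924] 16.317221720343827 [[-0.4, -3.4], [0.8, 0.1], [1.0, 5.3], [-5.3, 1.1]]
[0.562425   0.0394209  0.30278412] 17.34825190829946 [[-1.1, -0.8], [1.2, 1.2]]
a 90.83581472706142
b 96.94948527531525
```

Hatch is home: the force spiked to 60 N at the stop, and the image agrees to within about 2 mm. Both screws are still near 1.3–1.4 rad. Next I'll look at the key.

apply_moves:
  plan:
    - {"tx":-15,"ty":-30,"tz":30,"rx":0.006,"ry":-0.037,"rz":0.06,"jaw":1}
    - {"tx":-33,"ty":-72,"tz":50,"rx":0.006,"ry":-0.037,"rz":0.12,"jaw":1}
    - {"tx":-51,"ty":-114,"tz":65,"rx":0.006,"ry":-0.037,"rz":0.12,"jaw":1}
    - {"tx":-69,"ty":-156,"tz":80,"rx":0.006,"ry":-0.037,"rz":0.12,"jaw":1}
    - {"tx":-87,"ty":-198,"tz":95,"rx":0.006,"ry":-0.037,"rz":0.12,"jaw":1}
    - {"tx":-105,"ty":-240,"tz":95,"rx":0.006,"ry":-0.037,"rz":0.12,"jaw":1}
    - {"tx":-125,"ty":-282,"tz":95,"rx":0.006,"ry":-0.037,"rz":0.12,"jaw":1}
    - {"tx":-145,"ty":-316,"tz":95,"rx":0.006,"ry":-0.037,"rz":0.12,"jaw":1}
    - {"tx":-154,"ty":-333,"tz":95,"rx":0.006,"ry":-0.037,"rz":0.12,"jaw":1}
    - {"tx":-154,"ty":-333,"tz":95,"rx":0.006,"ry":-0.037,"rz":0.12,"jaw":1}
    - {"tx":-154,"ty":-333,"tz":95,"rx":0.006,"ry":-0.037,"rz":0.12,"jaw":1}

```text
time_s: 5.95
position: [0.3751, -0.3716, 0.3187]
tool_rot: [[0.911, 0.412, -0.0], [0.412, -0.911, -0.0], [-0.0, 0.0, -1.0]]
ft_force: [0.2, -0.6, 0.4]
grip_width: 0.0853
```

```bash
python3 - <<'E'
from h import *
shot("wrist","w5")
crop("w5",220,60,200,150,4,"w5a")
o=env.observe();print(o['time_s'],o['position'],o['ft_force'],o['tool_rot'],o['q'])
E
```

```text
6.0 [ 0.3753504 -0.3711959  0.3190597] [0.12432636 0.20696576 0.68506436] [[ 9.10928350e-01  4.12564558e-01  1.66120430e-04]
 [ 4.12564489e-01 -9.10927769e-01 -1.06868939e-03]
 [-2.89579655e-04  1.04203486e-03 -9.99999415e-01]] [-5.75294373e+01  1.67896660e+01  6.75255463e+01 -2.49633754e-02
  9.56280183e+01  8.10205838e+00]
```

View pics/w5.png

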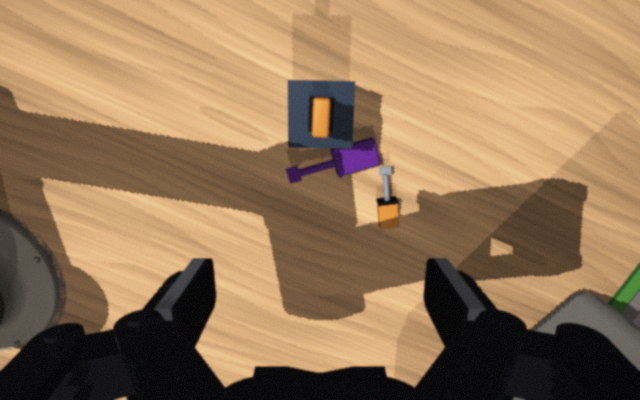

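View pics/w5a.png

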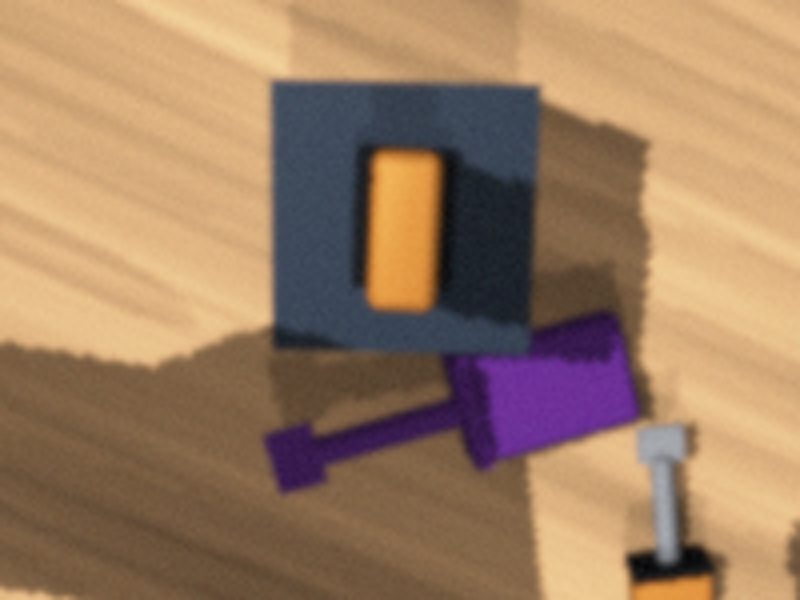

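```bash
python3 - <<'E'
from fit import *
W=load("w5"); T=W[1]; print(T[:3,3])
h=.035
o=np.array([220,60])
# image up=+x local, left=+y?  tool y=(.41,-.91) is image right => local y (left)
L=[[h,h,.075],[h,-h,.075],[-h,-h,.075],[-h,h,.075]]
px=np.array([[273,82],[540,87],[531,353],[275,350]])/4+o
p,r=fit([(W,L,px)],[.42,-.351,.42]);print("stand",p,np.degrees(p[2]),r.round(1).tolist())
q=[onz(W,*x,.075)[:2] for x in px]; print("side lens",[np.linalg.norm(q[i]-q[i-1])for i in range(4)])
# handle top
L=[[-.018,.008,.133],[-.018,-.008,.133],[.018,-.008,.133],[.018,.008,.133]]
px=np.array([[366,310],[438,312],[444,156],[371,155]])/4+o
p,r=fit([(W,L,px)],[.42,-.351,.42]);print("handle",p,np.degrees(p[2]),r.round(1).tolist())
E
```

```text
[ 0.44087836 -0.34227583  0.4620654 ]
stand [ 0.41933688 -0.35453268  0.41018254] 23.501728468215077 [[-0.4, -0.2], [0.5, -0.5], [0.0, 0.5], [-0.1, 0.4]]
side lens [np.float64(0.06939253220921728), np.float64(0.06906668626971475), np.float64(0.06898803363323562), np.float64(0.06978115605325846)]
handle [ 0.41994459 -0.35386558  0.39088464] 22.396040193964282 [[0.3, 0.9], [-0.3, 0.9], [-0.2, -0.7], [0.1, -1.0]]
```

apply_moves:
  plan:
    - {"tx":40,"ty":16,"tz":-10,"rx":0,"ry":0,"rz":-0.019,"jaw":1}
    - {"tx":44,"ty":17.5,"tz":-55,"rx":0,"ry":0,"rz":-0.019,"jaw":1}
    - {"tx":44,"ty":17.5,"tz":-100,"rx":0,"ry":0,"rz":-0.019,"jaw":1}
    - {"tx":44,"ty":17.5,"tz":-145,"rx":0,"ry":0,"rz":-0.019,"jaw":1}
    - {"tx":44,"ty":17.5,"tz":-180,"rx":0,"ry":0,"rz":-0.019,"jaw":1}
    - {"tx":44,"ty":17.5,"tz":-205,"rx":0,"ry":0,"rz":-0.019,"jaw":1}
    - {"tx":44,"ty":17.5,"tz":-220,"rx":0,"ry":0,"rz":-0.019,"jaw":1}
    - {"tx":44,"ty":17.5,"tz":-227,"rx":0,"ry":0,"rz":-0.019,"jaw":1}
    - {"tx":44,"ty":17.5,"tz":-227,"rx":0,"ry":0,"rz":-0.019,"jaw":1}

```text
time_s: 6.9
position: [0.4197, -0.3527, 0.0916]
tool_rot: [[0.918, 0.396, -0.0], [0.396, -0.918, -0.0], [-0.0, -0.0, -1.0]]
ft_force: [-0.7, 0.0, 0.2]
grip_width: 0.0854
```

```bash
python3 - <<'E'
from h import *
shot("wrist","w6")
o=env.observe();print(o['time_s'],o['position'],o['ft_force'],o['tool_rot'])
E
```

```text
6.95 [ 0.41988704 -0.3532261   0.0924447 ] [-0.49499111  0.72762887  1.4620624 ] [[ 9.18235678e-01  3.96034052e-01  5.19464640e-04]
 [ 3.96034391e-01 -9.18234768e-01 -1.29267023e-03]
 [-3.49509354e-05  1.39270178e-03 -9.99999030e-01]]
```

View pics/w6.png

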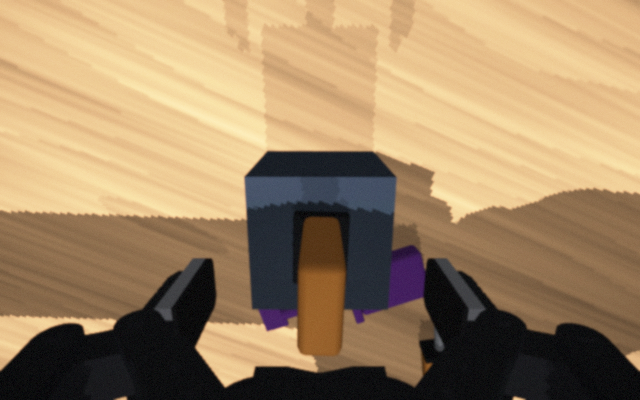

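apply_moves:
  plan:
    - {"tx":0,"ty":0,"tz":0,"rx":0,"ry":0,"rz":0,"jaw":-1}
    - {"tx":0,"ty":0,"tz":0,"rx":0,"ry":0,"rz":0,"jaw":-1}
    - {"tx":0,"ty":0,"tz":0,"rx":0,"ry":0,"rz":0,"jaw":-1}
    - {"tx":0,"ty":0,"tz":0,"rx":0,"ry":0,"rz":0,"jaw":-1}
    - {"tx":0,"ty":0,"tz":0,"rx":0,"ry":0,"rz":0,"jaw":-1}
    - {"tx":0,"ty":0,"tz":0,"rx":0,"ry":0,"rz":0,"jaw":-1}
    - {"tx":0,"ty":0,"tz":0,"rx":0,"ry":0,"rz":0,"jaw":-1}
    - {"tx":0,"ty":0,"tz":0,"rx":0,"ry":0,"rz":0,"jaw":-1}
    - {"tx":0,"ty":0,"tz":0,"rx":0,"ry":0,"rz":0,"jaw":-1}
    - {"tx":0,"ty":0,"tz":0,"rx":0,"ry":0,"rz":0,"jaw":-1}
  grip_force: 80

```text
time_s: 7.95
position: [0.42, -0.3534, 0.0928]
tool_rot: [[0.918, 0.396, 0.001], [0.396, -0.918, -0.002], [0.0, 0.002, -1.0]]
ft_force: [-0.0, 0.6, 6.1]
grip_width: 0.0149
```

apply_moves:
  plan:
    - {"tx":0,"ty":0,"tz":15,"rx":0,"ry":0,"rz":0,"jaw":-1}
    - {"tx":0,"ty":0,"tz":40,"rx":0,"ry":0,"rz":0,"jaw":-1}
    - {"tx":0,"ty":0,"tz":75,"rx":0,"ry":0,"rz":0,"jaw":-1}
    - {"tx":0,"ty":0,"tz":115,"rx":0,"ry":0,"rz":0,"jaw":-1}
    - {"tx":0,"ty":0,"tz":150,"rx":0,"ry":0,"rz":0,"jaw":-1}
    - {"tx":0,"ty":0,"tz":165,"rx":0,"ry":0,"rz":0,"jaw":-1}
    - {"tx":0,"ty":0,"tz":165,"rx":0,"ry":0,"rz":0,"jaw":-1}

```text
time_s: 8.65
position: [0.4203, -0.3538, 0.2594]
tool_rot: [[0.918, 0.396, 0.003], [0.396, -0.918, -0.005], [0.001, 0.006, -1.0]]
ft_force: [0.3, 0.2, -1.4]
grip_width: 0.0153
```

```bash
python3 - <<'E'
from h import *
shot("wrist","w7");shot("side","s7");shot("scene","sc7")
o=env.observe();print(o['time_s'],o['position'],o['ft_force'],o['tool_rot'],o['grip_width'])
for n in("s7","sc7"):
  u=proj(load(n),o['position'])[0]; print(u); x,y=int(u[0])-50,int(u[1])-30; crop(n,x,y,100,75,6,n+"c"); print(x,y)
E
```

```text
8.8 [ 0.41963557 -0.35294582  0.25604705] [-0.27653124 -0.59211178 -1.26887677] [[ 9.18227126e-01  3.96053019e-01 -9.75801590e-04]
 [ 3.96053670e-01 -9.18227171e-01  5.93947937e-04]
 [-6.60772660e-04 -9.31848908e-04 -9.99999348e-01]] 0.014696779516767672
[369.65532407 106.66539147]
319 76
[201.48616002 235.81649943]
151 205
```

View pics/w7.png

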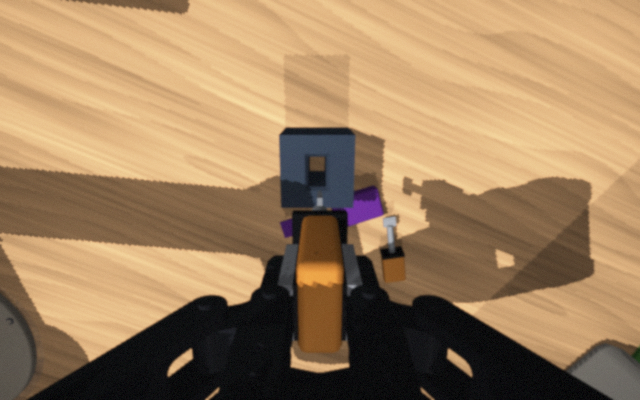

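View pics/s7c.png

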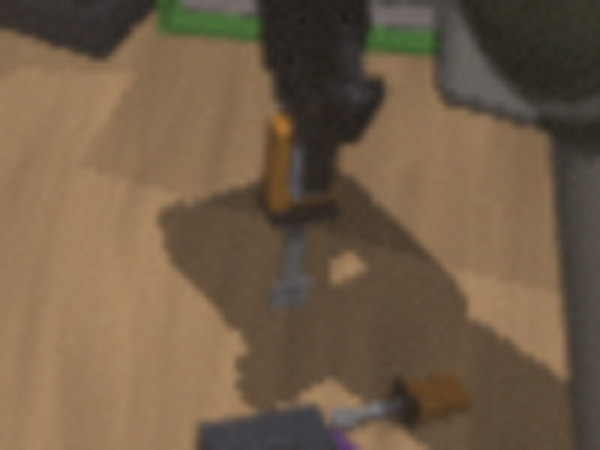

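View pics/sc7c.png

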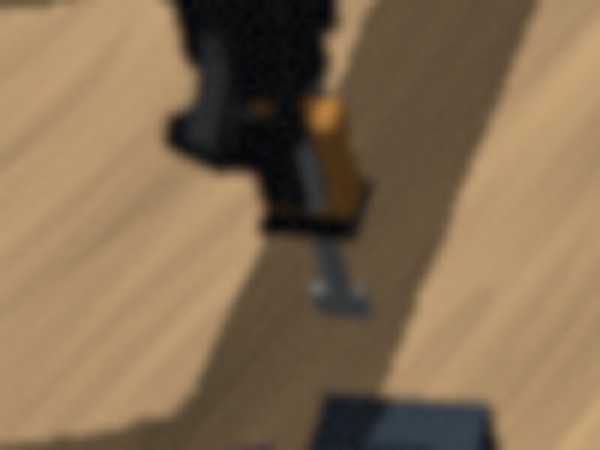

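```bash
python3 - <<'E'
from h import *
crop("w7",270,110,100,80+20,7,"w7c")
o=env.observe()
W=load("w7"); R=o['tool_rot'];p=o['position']
for z in (.080,.077,.082):
  for x in (0,.01): print(z,x,proj(W,p+R@[x,0,z])[0])
# tip corner triangulation
S=load("sc7");D=load("s7")
# scene: blade lower edge from (308,298) near? to (368,315); side: lower edge (272,305)-(310,300)
for a,b in (((338,308),(290,303)),):
  u=np.array(a)/6+[151,205]; v=np.array(b)/6+[319,76]
  o1,d1=ray(S,*u);o2,d2=ray(D,*v)
  A=np.stack([d1,-d2],1); t=np.linalg.lstsq(A,o2-o1,rcond=None)[0]
  P1=o1+d1*t[0];P2=o2+d2*t[1]; m=(P1+P2)/2; print(P1,P2,"tool frame",R.T@(m-p)*1e3)
E
```

```text
0.08 0 [316.26960582 204.33990799]
0.08 0.01 [316.2266833  189.92186527]
0.077 0 [316.26367302 205.71483485]
0.077 0.01 [316.22014638 191.13514649]
0.082 0 [316.27348201 203.44160104]
0.082 0.01 [316.23095314 189.12936339]
[ 0.41879663 -0.35208346  0.18233691] [ 0.42102094 -0.35126142  0.18139742] tool frame [ 0.80420996 -0.99191808 74.18032918]
```

View pics/w7c.png

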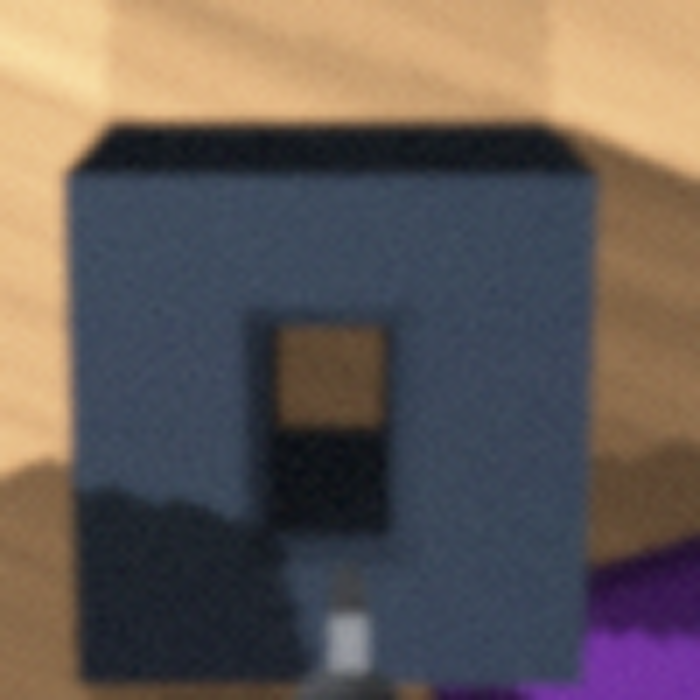

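apply_moves:
  plan:
    - {"tx":15,"ty":26,"tz":8,"rx":0,"ry":0,"rz":0.14,"jaw":-1}
    - {"tx":37,"ty":65,"tz":8,"rx":0,"ry":0,"rz":0.28,"jaw":-1}
    - {"tx":59,"ty":104,"tz":8,"rx":0,"ry":0,"rz":0.42,"jaw":-1}
    - {"tx":81,"ty":143,"tz":8,"rx":0,"ry":0,"rz":0.56,"jaw":-1}
    - {"tx":103,"ty":182,"tz":8,"rx":0,"ry":0,"rz":0.7,"jaw":-1}
    - {"tx":125,"ty":220,"tz":8,"rx":0,"ry":0,"rz":0.84,"jaw":-1}
    - {"tx":147,"ty":258,"tz":0,"rx":0,"ry":0,"rz":0.98,"jaw":-1}
    - {"tx":166,"ty":290,"tz":-10,"rx":0,"ry":0,"rz":1.12,"jaw":-1}
    - {"tx":178,"ty":310,"tz":-25,"rx":0,"ry":0,"rz":1.24,"jaw":-1}
    - {"tx":181,"ty":317,"tz":-38,"rx":0,"ry":0,"rz":1.286,"jaw":-1}
    - {"tx":181,"ty":317,"tz":-38,"rx":0,"ry":0,"rz":1.286,"jaw":-1}
    - {"tx":181,"ty":317,"tz":-38,"rx":0,"ry":0,"rz":1.286,"jaw":-1}

```text
time_s: 10.0
position: [0.6003, -0.0362, 0.2173]
tool_rot: [[-0.121, 0.993, -0.003], [0.993, 0.121, -0.0], [-0.0, -0.003, -1.0]]
ft_force: [-0.4, 0.6, -0.2]
grip_width: 0.0152
```

```bash
python3 - <<'E'
from h import *
shot("wrist","w8")
crop("w8",230,90,180,135,4.4,"w8c")
o=env.observe();print(o['time_s'],o['position'],o['ft_force'],o['tool_rot'],o['q'])
E
```

```text
10.05 [ 0.60048255 -0.0365441   0.21801287] [-0.8347272   0.31960647 -0.53226644] [[-1.20240905e-01  9.92743900e-01 -1.29380696e-03]
 [ 9.92744534e-01  1.20239931e-01 -8.05703768e-04]
 [-6.44290240e-04 -1.38129834e-03 -9.99998838e-01]] [-1.47180030e+01  2.75997830e+01  6.69610033e+01 -6.36786178e-02
  8.54991855e+01 -2.16189547e+01]
```

View pics/w8.png

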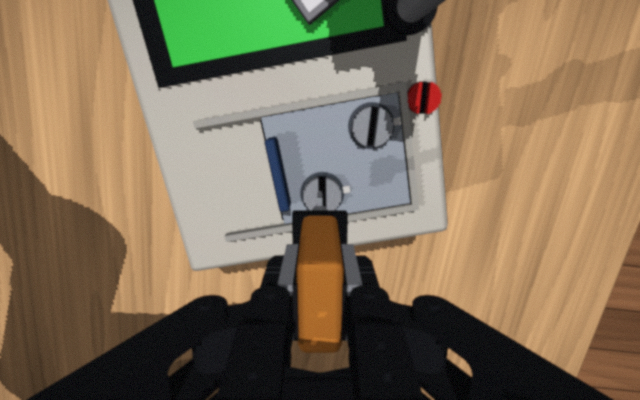

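View pics/w8c.png

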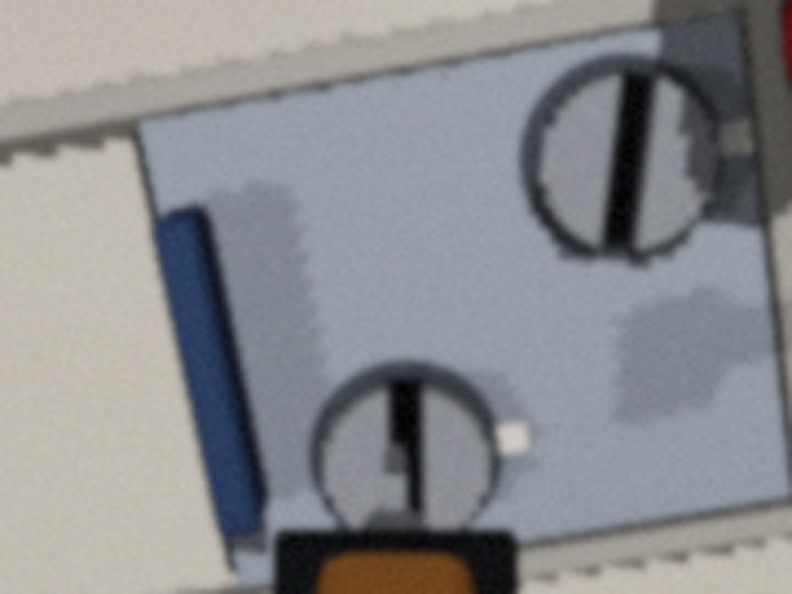

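```bash
cat >> h.py <<'E'
def wcam(tag,o,dx=0.0):
    """wrist camera moved so that tool y=0 falls on col ~319.6 (calib bias ~2.2 mm along tool y)"""
    K,T=load(tag); T=T.copy(); T[:3,3]-=o['tool_rot']@[0,BIAS,0]; return K,T
BIAS=.0022
def tool(o,P): return o['tool_rot'].T@(np.asarray(P)-o['position'])*1e3
E
python3 - <<'E'
from h import *
o=env.observe(); W=wcam("w8",o)
p,R=o['position'],o['tool_rot']
print("tip corner",proj(W,p+R@[.01,0,.08]),"seen",395/4.4+230,440/4.4+90)
f=lambda u,v:(u/4.4+230,v/4.4+90)
for n,(u,v) in dict(b=(406,452),a=(628,155)).items():
    P=onz(W,*f(u,v),.105); print(n,P,tool(o,P))
# slot direction a, b
for n,(q,r) in dict(a=((639,75),(617,245)),b=((405,385),(408,500))).items():
    P=onz(W,*f(*q),.105);Q=onz(W,*f(*r),.105); print(n,np.degrees(np.arctan2(*(P-Q)[1::-1])))
print("tool x yaw",np.degrees(np.arctan2(R[1,0],R[0,0])))
E
```

```text
tip corner [[324.23832127 191.60490562]] seen 319.77272727272725 190.0
b [ 0.59931073 -0.03689896  0.105     ] [ -0.13856323  -1.04988885 113.01454211]
a [0.62863487 0.01665173 0.105     ] [ 49.49762404  34.50041003 112.93345634]
a 91.85667273818076
b 98.48299683147508
tool x yaw 96.90600750573041
```

apply_moves:
  plan:
    - {"tx":1.9,"ty":0.2,"tz":-8,"rx":0,"ry":0,"rz":0.01,"jaw":-1}
    - {"tx":1.9,"ty":0.2,"tz":-17,"rx":0,"ry":0,"rz":0.01,"jaw":-1}
    - {"tx":1.9,"ty":0.2,"tz":-26,"rx":0,"ry":0,"rz":0.01,"jaw":-1}
    - {"tx":1.9,"ty":0.2,"tz":-26,"rx":0,"ry":0,"rz":0.01,"jaw":-1}
    - {"tx":1.9,"ty":0.2,"tz":-26,"rx":0,"ry":0,"rz":0.01,"jaw":-1}

```text
time_s: 10.55
position: [0.6023, -0.0365, 0.1918]
tool_rot: [[-0.13, 0.992, -0.002], [0.992, 0.13, -0.001], [-0.001, -0.002, -1.0]]
ft_force: [-0.1, -0.2, -0.6]
grip_width: 0.0151
```

```bash
python3 - <<'E'
from h import *
shot("wrist","w9")
crop("w9",270,130,100,90,7,"w9c")
o=env.observe();print(o['time_s'],o['position'],o['ft_force'],o['tool_rot'])
E
```

```text
10.6 [ 0.60246519 -0.03643729  0.19218427] [-0.60035552  0.81495303  0.43399823] [[-1.30037865e-01  9.91508525e-01 -9.99240589e-04]
 [ 9.91508685e-01  1.30036914e-01 -9.63865655e-04]
 [-8.25742851e-04 -1.11609475e-03 -9.99999036e-01]]
```

View pics/w9c.png

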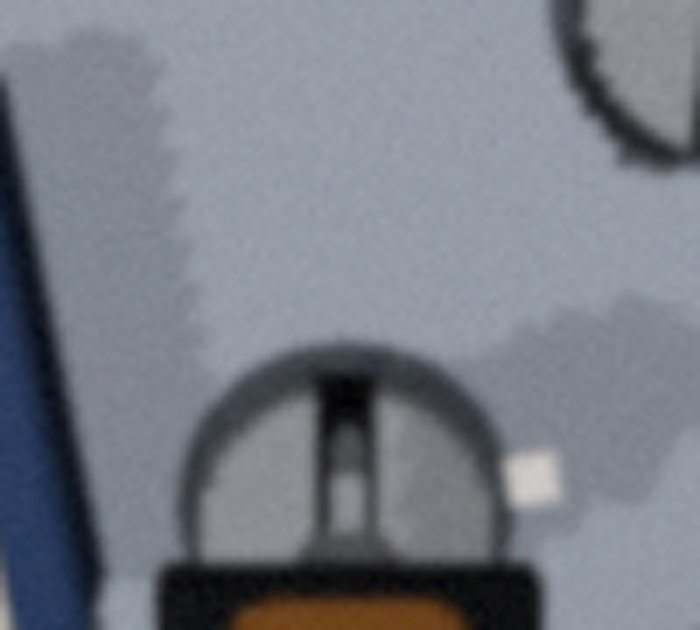

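apply_moves:
  plan:
    - {"tx":0,"ty":0,"tz":-4,"rx":0,"ry":0,"rz":0,"jaw":-1}
    - {"tx":0,"ty":0,"tz":-7,"rx":0,"ry":0,"rz":0,"jaw":-1}
    - {"tx":0,"ty":0,"tz":-10,"rx":0,"ry":0,"rz":0,"jaw":-1}
    - {"tx":0,"ty":0,"tz":-12,"rx":0,"ry":0,"rz":0,"jaw":-1}
    - {"tx":0,"ty":0,"tz":-12,"rx":0,"ry":0,"rz":0,"jaw":-1}

```text
time_s: 11.1
position: [0.6024, -0.0364, 0.1798]
tool_rot: [[-0.13, 0.992, -0.002], [0.992, 0.13, -0.001], [-0.001, -0.002, -1.0]]
ft_force: [0.2, -0.3, -0.6]
grip_width: 0.015
```

```bash
python3 - <<'E'
from h import *
shot("wrist","w10")
crop("w10",270,130,100,90,7,"w10c")
o=env.observe();print(o['time_s'],o['position'],o['ft_force'],o['wrist_torque'],o['tool_rot'])
E
```

```text
11.15 [ 0.60245565 -0.03642134  0.18007855] [ 0.76012984 -0.26527373 -0.70720629] [-0.00733309  0.0299036   0.00126445] [[-1.30023500e-01  9.91510195e-01 -1.19308446e-03]
 [ 9.91510665e-01  1.30022523e-01 -8.63075311e-04]
 [-7.00620117e-04 -1.29517604e-03 -9.99998916e-01]]
```

View pics/w10c.png

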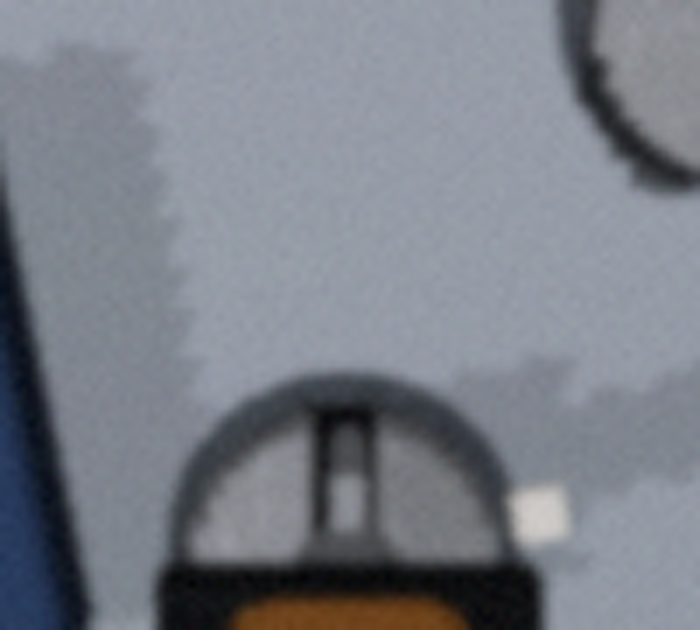

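apply_moves:
  plan:
    - {"tx":0,"ty":0,"tz":-0.5,"rx":0,"ry":0,"rz":-0.1,"jaw":-1}
    - {"tx":0,"ty":0,"tz":-0.5,"rx":0,"ry":0,"rz":-0.2,"jaw":-1}
    - {"tx":0,"ty":0,"tz":-0.5,"rx":0,"ry":0,"rz":-0.3,"jaw":-1}
    - {"tx":0,"ty":0,"tz":-0.5,"rx":0,"ry":0,"rz":-0.4,"jaw":-1}
    - {"tx":0,"ty":0,"tz":-0.5,"rx":0,"ry":0,"rz":-0.5,"jaw":-1}
    - {"tx":0,"ty":0,"tz":-0.5,"rx":0,"ry":0,"rz":-0.6,"jaw":-1}
    - {"tx":0,"ty":0,"tz":-0.5,"rx":0,"ry":0,"rz":-0.7,"jaw":-1}
    - {"tx":0,"ty":0,"tz":-0.5,"rx":0,"ry":0,"rz":-0.7,"jaw":-1}

```text
time_s: 11.95
position: [0.6025, -0.0364, 0.1797]
tool_rot: [[0.54, 0.842, -0.001], [0.842, -0.54, 0.0], [-0.001, -0.001, -1.0]]
ft_force: [-0.3, -0.2, -1.2]
grip_width: 0.015
```

```bash
python3 - <<'E'
from h import *
shot("wrist","w11")
crop("w11",270,130,100,90,7,"w11c")
o=env.observe();print(o['time_s'],o['position'],o['ft_force'],o['wrist_torque'],o['tool_rot'])
E
```

```text
12.0 [ 0.60250007 -0.03647527  0.1796682 ] [ 1.04259996  0.52861135 -0.63505747] [-0.04833685  0.01035569  0.07217485] [[ 5.37528016e-01  8.43244903e-01 -1.29055313e-03]
 [ 8.43245606e-01 -5.37528462e-01  2.10357722e-06]
 [-6.91935208e-04 -1.08938399e-03 -9.99999167e-01]]
```

View pics/w11c.png

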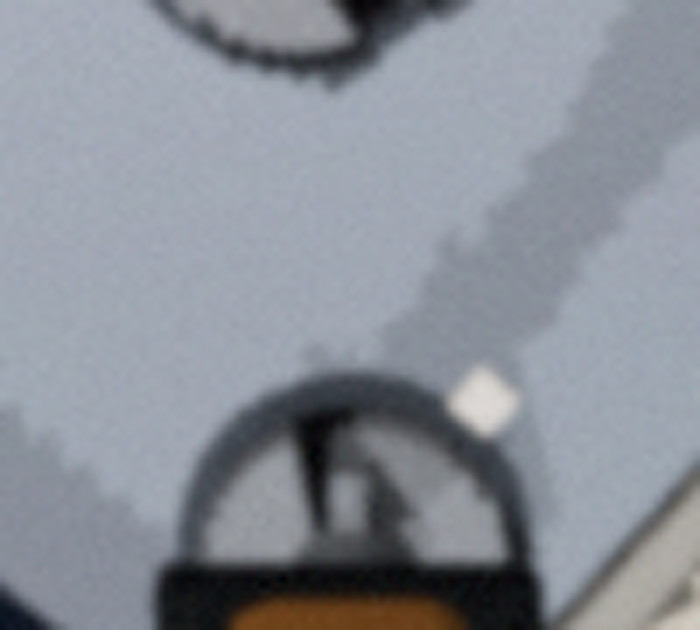

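apply_moves:
  plan:
    - {"tx":0,"ty":0,"tz":0,"rx":0,"ry":0,"rz":-0.1,"jaw":-1}
    - {"tx":0,"ty":0,"tz":0,"rx":0,"ry":0,"rz":-0.2,"jaw":-1}
    - {"tx":0,"ty":0,"tz":0,"rx":0,"ry":0,"rz":-0.3,"jaw":-1}
    - {"tx":0,"ty":0,"tz":0,"rx":0,"ry":0,"rz":-0.4,"jaw":-1}
    - {"tx":0,"ty":0,"tz":0,"rx":0,"ry":0,"rz":-0.5,"jaw":-1}
    - {"tx":0,"ty":0,"tz":0,"rx":0,"ry":0,"rz":-0.6,"jaw":-1}
    - {"tx":0,"ty":0,"tz":0,"rx":0,"ry":0,"rz":-0.7,"jaw":-1}
    - {"tx":0,"ty":0,"tz":0,"rx":0,"ry":0,"rz":-0.75,"jaw":-1}
    - {"tx":0,"ty":0,"tz":0,"rx":0,"ry":0,"rz":-0.8,"jaw":-1}
    - {"tx":0,"ty":0,"tz":0,"rx":0,"ry":0,"rz":-0.8,"jaw":-1}

```text
time_s: 13.0
position: [0.6029, -0.037, 0.1798]
tool_rot: [[0.979, 0.204, 0.0], [0.204, -0.979, -0.0], [0.0, 0.0, -1.0]]
ft_force: [2.5, -2.1, -3.1]
grip_width: 0.0149
```

```bash
python3 - <<'E'
from h import *
shot("wrist","w12")
crop("w12",270,130,100,90,7,"w12c")
o=env.observe();print(o['time_s'],o['position'],o['ft_force'],o['wrist_torque'],o['tool_rot'])
E
```

```text
13.05 [ 0.6029184  -0.03690608  0.17979061] [ 1.53130432 -4.58148655 -1.88126638] [-0.67800617 -0.51832201  0.05224989] [[ 9.78846542e-01  2.04595533e-01  3.38410550e-04]
 [ 2.04595552e-01 -9.78846597e-01 -2.18363845e-05]
 [ 3.26784388e-04  9.06117626e-05 -9.99999943e-01]]
```

View pics/w12c.png

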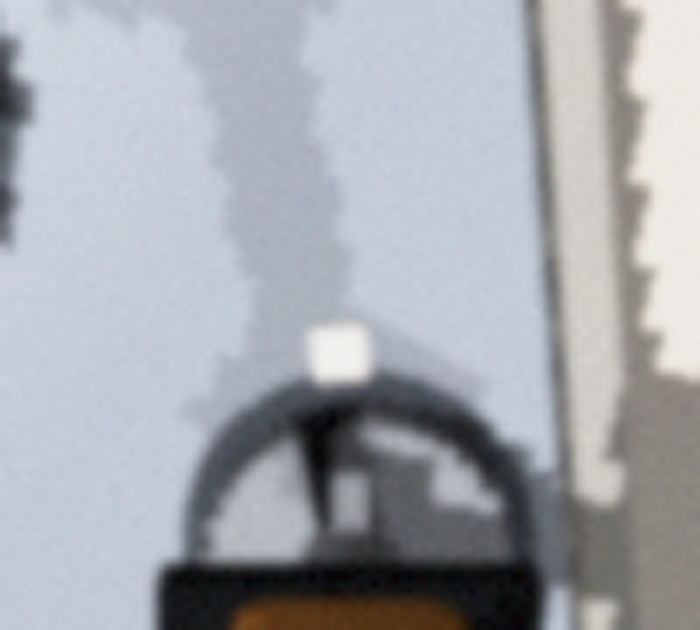

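apply_moves:
  plan:
    - {"tx":0,"ty":0,"tz":0,"rx":0,"ry":0,"rz":-0.04,"jaw":-1}
    - {"tx":0,"ty":0,"tz":0,"rx":0,"ry":0,"rz":-0.08,"jaw":-1}
    - {"tx":0,"ty":0,"tz":0,"rx":0,"ry":0,"rz":-0.08,"jaw":-1}

```text
time_s: 13.35
position: [0.603, -0.037, 0.1798]
tool_rot: [[0.992, 0.128, 0.001], [0.128, -0.992, -0.0], [0.001, 0.0, -1.0]]
ft_force: [1.1, -0.8, -2.6]
grip_width: 0.0151
```

```bash
python3 - <<'E'
from h import *
shot("wrist","w13")
crop("w13",270,130,100,90,7,"w13c")
o=env.observe();print(o['time_s'],o['position'],o['ft_force'],o['wrist_torque'],o['tool_rot'])
E
```

```text
13.4 [ 0.60304368 -0.03706703  0.17979107] [ 2.72031786 -1.92890883 -2.52218638] [-0.46624742 -0.42218959  0.07572577] [[ 9.91734832e-01  1.28302795e-01  6.45367892e-04]
 [ 1.28303045e-01 -9.91734943e-01 -3.61574762e-04]
 [ 5.93642838e-04  4.41388951e-04 -9.99999726e-01]]
```

View pics/w13c.png

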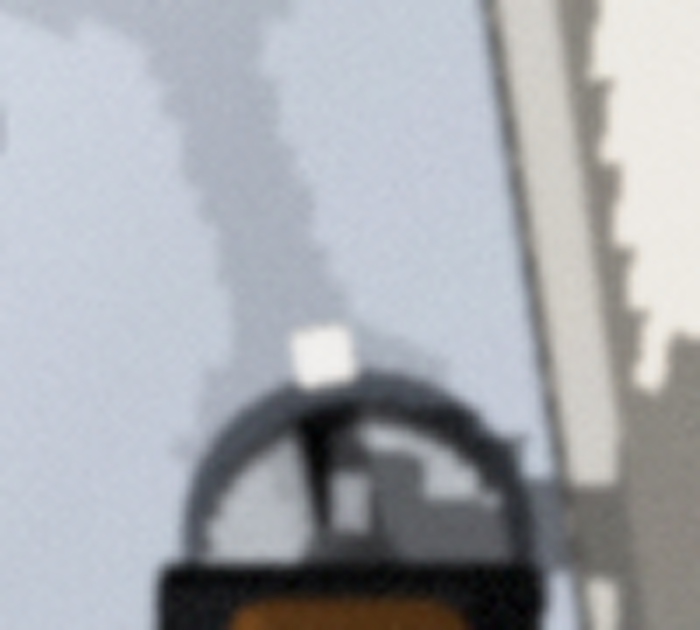

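apply_moves:
  plan:
    - {"tx":0,"ty":0,"tz":0,"rx":0,"ry":0,"rz":-0.03,"jaw":-1}
    - {"tx":0,"ty":0,"tz":0,"rx":0,"ry":0,"rz":-0.06,"jaw":-1}
    - {"tx":0,"ty":0,"tz":0,"rx":0,"ry":0,"rz":-0.06,"jaw":-1}

```text
time_s: 13.7
position: [0.6031, -0.0371, 0.1798]
tool_rot: [[0.998, 0.069, 0.001], [0.069, -0.998, -0.0], [0.001, 0.001, -1.0]]
ft_force: [2.3, -1.8, -2.1]
grip_width: 0.0153
```

```bash
python3 - <<'E'
from h import *
shot("wrist","w14")
crop("w14",270,130,100,90,7,"w14c")
o=env.observe();print(o['time_s'],o['position'],o['ft_force'],o['wrist_torque'],o['tool_rot'])
E
```

```text
13.75 [ 0.60304589 -0.03711446  0.17976897] [ 1.60238813 -1.18338161 -2.17568341] [-0.48575732 -0.40621558  0.05876422] [[ 9.97589418e-01  6.93900155e-02  6.15413656e-04]
 [ 6.93903121e-02 -9.97589474e-01 -4.74494488e-04]
 [ 5.81005005e-04  5.16054426e-04 -9.99999698e-01]]
```

View pics/w14c.png

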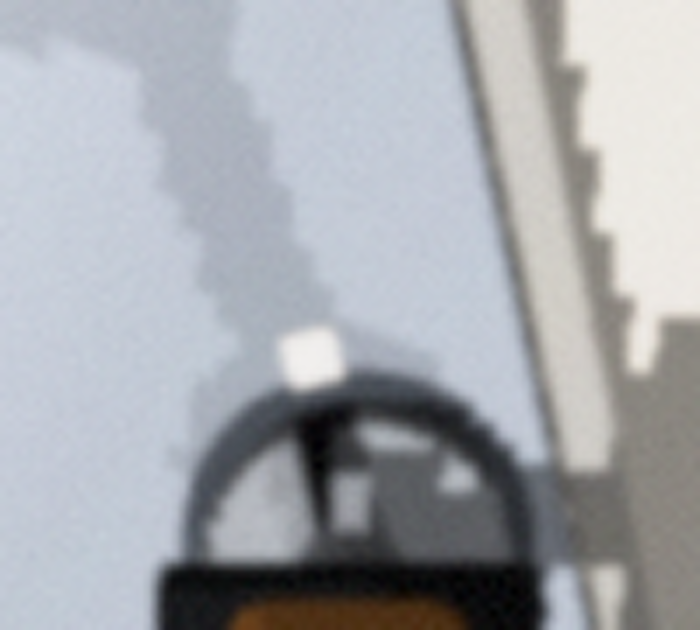

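apply_moves:
  plan:
    - {"tx":0,"ty":0,"tz":0,"rx":0,"ry":0,"rz":-0.03,"jaw":-1}
    - {"tx":0,"ty":0,"tz":0,"rx":0,"ry":0,"rz":-0.06,"jaw":-1}
    - {"tx":0,"ty":0,"tz":0,"rx":0,"ry":0,"rz":-0.06,"jaw":-1}

```text
time_s: 14.05
position: [0.6031, -0.037, 0.18]
tool_rot: [[1.0, 0.009, 0.001], [0.009, -1.0, -0.0], [0.001, 0.0, -1.0]]
ft_force: [1.8, -1.4, -1.3]
grip_width: 0.0148
```

```bash
python3 - <<'E'
from h import *
shot("wrist","w15")
crop("w15",270,130,100,90,7,"w15c")
o=env.observe();print(o['time_s'],o['position'],o['ft_force'],o['wrist_torque'],o['tool_rot'])
E
```

```text
14.1 [ 0.60309816 -0.03704588  0.17994116] [ 1.89021369 -1.93661354 -0.56817953] [-0.30045996 -0.33680845  0.16614238] [[ 9.99951400e-01  9.82063244e-03  8.67299006e-04]
 [ 9.82105035e-03 -9.99951658e-01 -4.78908842e-04]
 [ 8.62553891e-04  4.87403355e-04 -9.99999509e-01]]
```

View pics/w15c.png

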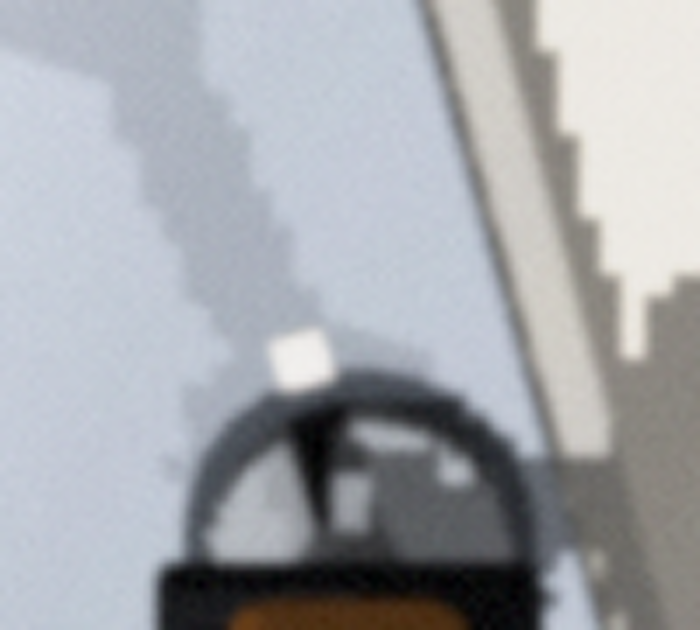

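apply_moves:
  plan:
    - {"tx":0,"ty":0,"tz":0,"rx":0,"ry":0,"rz":0.08,"jaw":-1}
    - {"tx":0,"ty":0,"tz":0,"rx":0,"ry":0,"rz":0.17,"jaw":-1}
    - {"tx":0,"ty":0,"tz":8,"rx":0,"ry":0,"rz":0.17,"jaw":-1}
    - {"tx":0,"ty":0,"tz":18,"rx":0,"ry":0,"rz":0.17,"jaw":-1}
    - {"tx":0,"ty":0,"tz":38,"rx":0,"ry":0,"rz":0.17,"jaw":-1}
    - {"tx":0,"ty":0,"tz":38,"rx":0,"ry":0,"rz":0.17,"jaw":-1}

```text
time_s: 14.7
position: [0.604, -0.0371, 0.2212]
tool_rot: [[0.984, 0.177, 0.006], [0.177, -0.984, -0.001], [0.006, 0.003, -1.0]]
ft_force: [0.0, 0.1, -0.9]
grip_width: 0.0152
```

```bash
python3 - <<'E'
from h import *
shot("wrist","w16");shot("side","s16")
crop("w16",230,70,180,135,4.4,"w16c");
crop("s16",250,180,90,75,8,"s16c")
o=env.observe();print(o['time_s'],o['position'],o['ft_force'],o['wrist_torque'],o['tool_rot'])
E
```

```text
14.8 [ 0.60303069 -0.03692209  0.21820084] [-0.0845303   1.10711525 -1.03066991] [ 0.03775063 -0.01109251 -0.02928842] [[ 9.84037557e-01  1.77953923e-01  1.57706128e-03]
 [ 1.77954689e-01 -9.84038617e-01 -3.58309265e-04]
 [ 1.48812666e-03  6.33235223e-04 -9.99998692e-01]]
```

View pics/w16c.png

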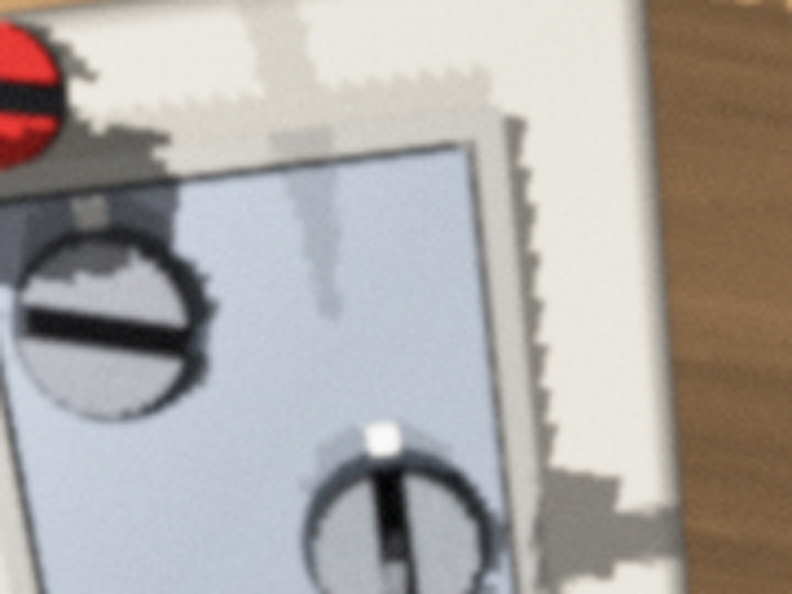

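View pics/w16.png

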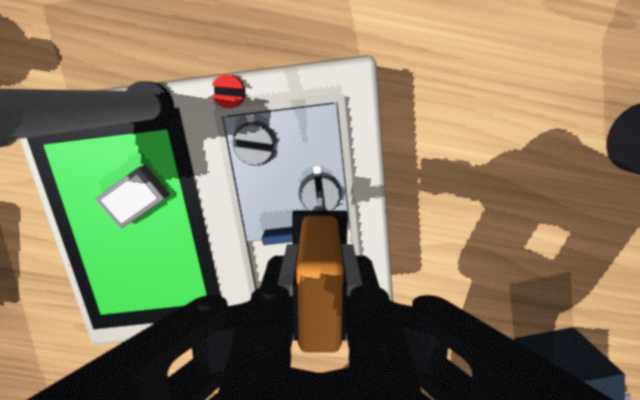

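apply_moves:
  plan:
    - {"tx":3,"ty":6,"tz":0,"rx":0,"ry":0,"rz":0.14,"jaw":-1}
    - {"tx":7,"ty":14,"tz":0,"rx":0,"ry":0,"rz":0.28,"jaw":-1}
    - {"tx":12,"ty":24,"tz":0,"rx":0,"ry":0,"rz":0.42,"jaw":-1}
    - {"tx":17,"ty":34,"tz":0,"rx":0,"ry":0,"rz":0.56,"jaw":-1}
    - {"tx":22,"ty":44,"tz":0,"rx":0,"ry":0,"rz":0.7,"jaw":-1}
    - {"tx":26,"ty":51,"tz":0,"rx":0,"ry":0,"rz":0.84,"jaw":-1}
    - {"tx":28.4,"ty":55.4,"tz":0,"rx":0,"ry":0,"rz":0.98,"jaw":-1}
    - {"tx":28.4,"ty":55.4,"tz":0,"rx":0,"ry":0,"rz":1.12,"jaw":-1}
    - {"tx":28.4,"ty":55.4,"tz":0,"rx":0,"ry":0,"rz":1.26,"jaw":-1}
    - {"tx":28.4,"ty":55.4,"tz":0,"rx":0,"ry":0,"rz":1.4,"jaw":-1}
    - {"tx":28.4,"ty":55.4,"tz":0,"rx":0,"ry":0,"rz":1.419,"jaw":-1}
    - {"tx":28.4,"ty":55.4,"tz":0,"rx":0,"ry":0,"rz":1.419,"jaw":-1}

```text
time_s: 16.0
position: [0.6312, 0.0185, 0.2175]
tool_rot: [[-0.024, 1.0, -0.001], [1.0, 0.024, 0.002], [0.002, -0.001, -1.0]]
ft_force: [-0.2, 1.0, -0.4]
grip_width: 0.0151
```

```bash
python3 - <<'E'
from h import *
shot("wrist","w17")
crop("w17",270,110,100,100,6,"w17c")
o=env.observe();print(o['time_s'],o['position'],o['ft_force'],o['wrist_torque'],o['tool_rot'])
E
```

```text
16.05 [0.63127932 0.01851284 0.21768635] [-0.11111541 -0.02473031 -1.08942257] [-0.04901009  0.01649791 -0.02100537] [[-2.37334474e-02  9.99718276e-01 -3.03144587e-04]
 [ 9.99716799e-01  2.37339395e-02  1.73834097e-03]
 [ 1.74504605e-03 -2.61801912e-04 -9.99998443e-01]]
```

View pics/w17c.png

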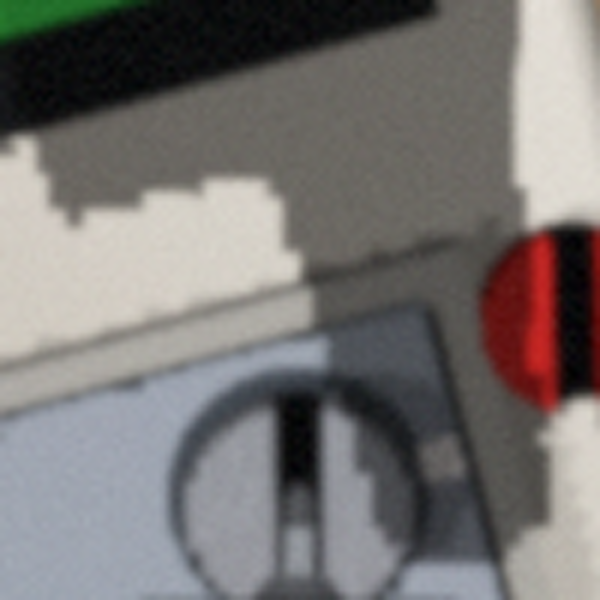

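View pics/w17.png

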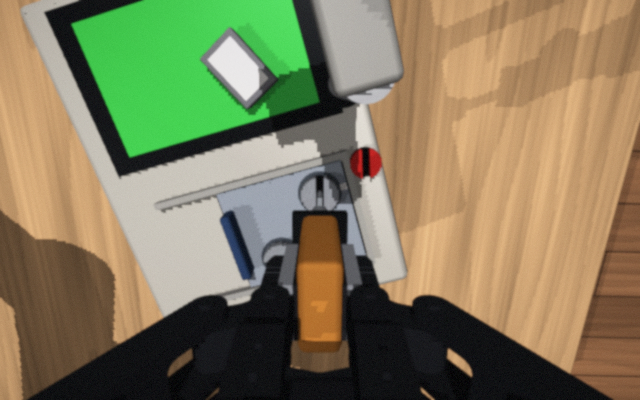

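apply_moves:
  plan:
    - {"tx":0,"ty":0,"tz":-9,"rx":0,"ry":0,"rz":0,"jaw":-1}
    - {"tx":0,"ty":0,"tz":-18,"rx":0,"ry":0,"rz":0,"jaw":-1}
    - {"tx":0,"ty":0,"tz":-26,"rx":0,"ry":0,"rz":0,"jaw":-1}
    - {"tx":0,"ty":0,"tz":-30,"rx":0,"ry":0,"rz":0,"jaw":-1}
    - {"tx":0,"ty":0,"tz":-34,"rx":0,"ry":0,"rz":0,"jaw":-1}
    - {"tx":0,"ty":0,"tz":-38,"rx":0,"ry":0,"rz":0,"jaw":-1}
    - {"tx":0,"ty":0,"tz":-38,"rx":0,"ry":0,"rz":0,"jaw":-1}

```text
time_s: 16.75
position: [0.6311, 0.0185, 0.1792]
tool_rot: [[-0.024, 1.0, -0.001], [1.0, 0.024, 0.002], [0.002, -0.001, -1.0]]
ft_force: [0.3, -0.4, -0.8]
grip_width: 0.0153
```

```bash
python3 - <<'E'
from h import *
shot("wrist","w18")
crop("w18",270,130,100,90,7,"w18c")
o=env.observe();print(o['time_s'],o['position'],o['ft_force'],o['wrist_torque'],o['tool_rot'])
E
```

```text
16.8 [0.63125595 0.01850541 0.17960153] [ 0.38659563 -0.66477878 -1.81780891] [ 0.03596542  0.03865677 -0.0075975 ] [[-2.36718279e-02  9.99719674e-01 -4.66825884e-04]
 [ 9.99718296e-01  2.36725956e-02  1.71385153e-03]
 [ 1.72442207e-03 -4.26124379e-04 -9.99998422e-01]]
```

View pics/w18c.png

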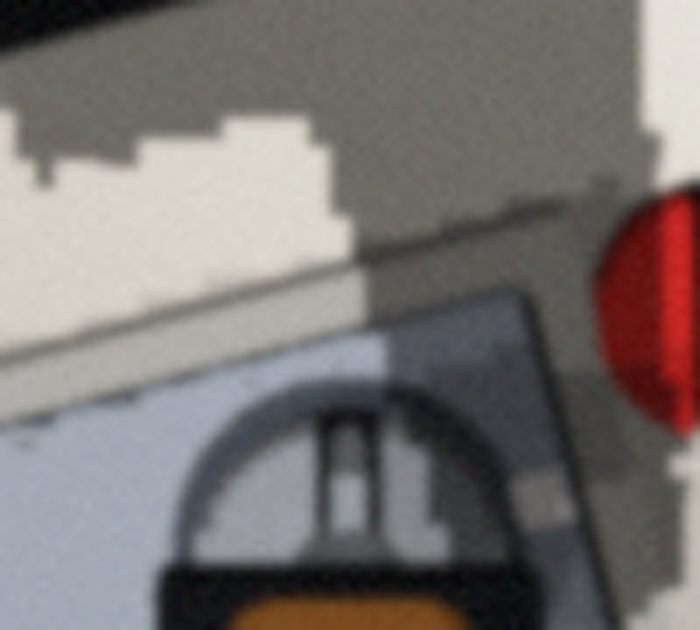

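apply_moves:
  plan:
    - {"tx":0,"ty":0,"tz":0,"rx":0,"ry":0,"rz":-0.1,"jaw":-1}
    - {"tx":0,"ty":0,"tz":0,"rx":0,"ry":0,"rz":-0.2,"jaw":-1}
    - {"tx":0,"ty":0,"tz":0,"rx":0,"ry":0,"rz":-0.3,"jaw":-1}
    - {"tx":0,"ty":0,"tz":0,"rx":0,"ry":0,"rz":-0.4,"jaw":-1}
    - {"tx":0,"ty":0,"tz":0,"rx":0,"ry":0,"rz":-0.5,"jaw":-1}
    - {"tx":0,"ty":0,"tz":0,"rx":0,"ry":0,"rz":-0.6,"jaw":-1}
    - {"tx":0,"ty":0,"tz":0,"rx":0,"ry":0,"rz":-0.7,"jaw":-1}
    - {"tx":0,"ty":0,"tz":0,"rx":0,"ry":0,"rz":-0.8,"jaw":-1}
    - {"tx":0,"ty":0,"tz":0,"rx":0,"ry":0,"rz":-0.9,"jaw":-1}
    - {"tx":0,"ty":0,"tz":0,"rx":0,"ry":0,"rz":-1.0,"jaw":-1}
    - {"tx":0,"ty":0,"tz":0,"rx":0,"ry":0,"rz":-1.1,"jaw":-1}
    - {"tx":0,"ty":0,"tz":0,"rx":0,"ry":0,"rz":-1.2,"jaw":-1}

```text
time_s: 18.0
position: [0.6318, 0.0182, 0.18]
tool_rot: [[0.925, 0.381, 0.003], [0.381, -0.925, 0.0], [0.003, 0.001, -1.0]]
ft_force: [2.4, -0.7, -2.1]
grip_width: 0.0152
```

```bash
python3 - <<'E'
from h import *
o=env.observe();print(o['time_s'],o['position'],o['ft_force'],o['wrist_torque'],np.degrees(np.arctan2(o['tool_rot'][1,0],o['tool_rot'][0,0])))
E
```

```text
18.0 [0.63184512 0.01823996 0.1799731 ] [ 2.3594862  -0.73462344 -2.07232257] [-0.33721168 -0.54997412  0.03928787] 22.3654844145542
```

Yaw is now 22.4°, so I'll turn to about 3°.

apply_moves:
  plan:
    - {"tx":0,"ty":0,"tz":0,"rx":0,"ry":0,"rz":-0.08,"jaw":-1}
    - {"tx":0,"ty":0,"tz":0,"rx":0,"ry":0,"rz":-0.16,"jaw":-1}
    - {"tx":0,"ty":0,"tz":0,"rx":0,"ry":0,"rz":-0.24,"jaw":-1}
    - {"tx":0,"ty":0,"tz":0,"rx":0,"ry":0,"rz":-0.3,"jaw":-1}
    - {"tx":0,"ty":0,"tz":0,"rx":0,"ry":0,"rz":-0.34,"jaw":-1}
    - {"tx":0,"ty":0,"tz":0,"rx":0,"ry":0,"rz":-0.34,"jaw":-1}

```text
time_s: 18.6
position: [0.6321, 0.018, 0.1803]
tool_rot: [[0.999, 0.05, 0.004], [0.05, -0.999, -0.001], [0.004, 0.002, -1.0]]
ft_force: [0.4, -1.4, -1.5]
grip_width: 0.015
```

```bash
python3 - <<'E'
from h import *
shot("wrist","w19")
crop("w19",270,130,100,90,7,"w19c")
o=env.observe();print(o['time_s'],o['position'],o['ft_force'],o['wrist_torque'],np.degrees(np.arctan2(o['tool_rot'][1,0],o['tool_rot'][0,0])))
E
```

```text
18.65 [0.63211239 0.01795215 0.18024694] [ 0.91945109 -0.56830388 -1.74513124] [-0.3330146  -0.26744438  0.05474131] 2.9297660466407356
```

View pics/w19c.png

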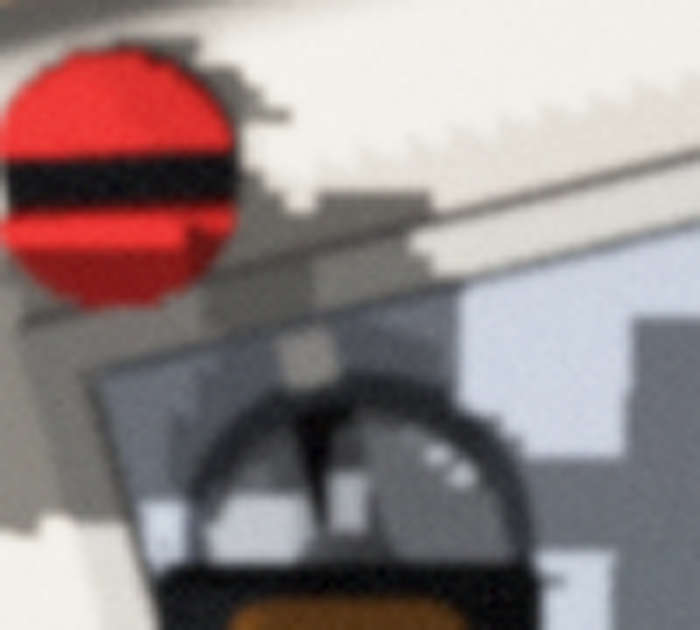

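apply_moves:
  plan:
    - {"tx":0,"ty":0,"tz":0,"rx":0,"ry":0,"rz":-0.03,"jaw":-1}
    - {"tx":0,"ty":0,"tz":0,"rx":0,"ry":0,"rz":-0.055,"jaw":-1}
    - {"tx":0,"ty":0,"tz":0,"rx":0,"ry":0,"rz":-0.055,"jaw":-1}

```text
time_s: 18.95
position: [0.6322, 0.018, 0.1803]
tool_rot: [[1.0, -0.005, 0.004], [-0.005, -1.0, -0.002], [0.004, 0.002, -1.0]]
ft_force: [1.3, -1.0, -1.8]
grip_width: 0.0148
```

```bash
python3 - <<'E'
from h import *
shot("wrist","w20")
crop("w20",270,130,100,90,7,"w20c")
o=env.observe();print(o['time_s'],o['position'],o['ft_force'],o['wrist_torque'],np.degrees(np.arctan2(o['tool_rot'][1,0],o['tool_rot'][0,0])))
E
```

```text
19.0 [0.63215207 0.01796496 0.18030174] [ 0.6079628  -1.36805104 -2.7714495 ] [-0.26129714 -0.18729668  0.20934238] -0.2149752847867182
```

View pics/w20c.png

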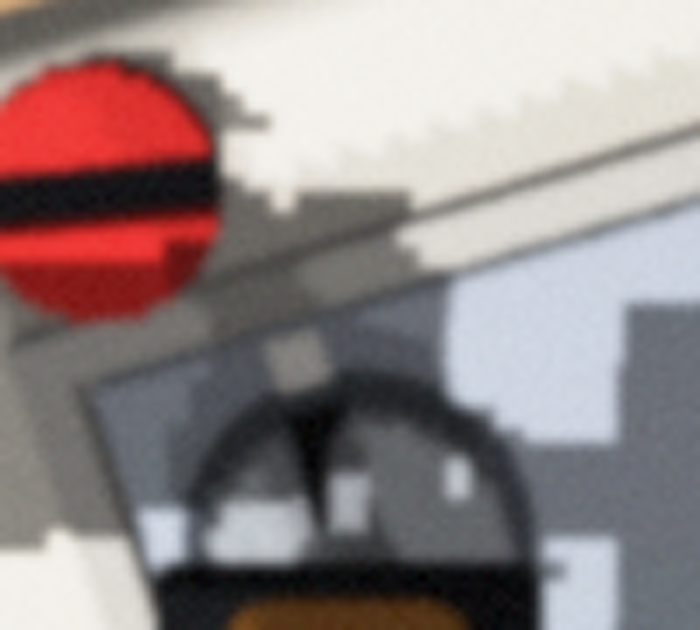

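apply_moves:
  plan:
    - {"tx":0,"ty":0,"tz":0,"rx":0,"ry":0,"rz":0.08,"jaw":-1}
    - {"tx":0,"ty":0,"tz":0,"rx":0,"ry":0,"rz":0.17,"jaw":-1}
    - {"tx":0,"ty":0,"tz":8,"rx":0,"ry":0,"rz":0.17,"jaw":-1}
    - {"tx":0,"ty":0,"tz":18,"rx":0,"ry":0,"rz":0.17,"jaw":-1}
    - {"tx":0,"ty":0,"tz":38,"rx":0,"ry":0,"rz":0.17,"jaw":-1}
    - {"tx":0,"ty":0,"tz":70,"rx":0,"ry":0,"rz":0.2,"jaw":-1}
    - {"tx":0,"ty":0,"tz":80,"rx":0,"ry":0,"rz":0.3,"jaw":-1}
    - {"tx":0,"ty":0,"tz":80,"rx":0,"ry":0,"rz":0.3,"jaw":-1}

```text
time_s: 19.8
position: [0.6327, 0.018, 0.2632]
tool_rot: [[0.957, 0.291, 0.009], [0.291, -0.957, -0.001], [0.009, 0.004, -1.0]]
ft_force: [-0.2, 0.6, -1.1]
grip_width: 0.015
```

```bash
python3 - <<'E'
from h import *
shot("wrist","w21")
crop("w21",230,70,180,135,4.4,"w21c")
o=env.observe();print(o['time_s'],o['position'],o['ft_force'],o['tool_rot'])
E
```

```text
19.85 [0.63224041 0.01802273 0.26136929] [ 0.05434665 -0.38058357 -1.77102609] [[ 9.57335245e-01  2.88906592e-01  6.49693810e-03]
 [ 2.88915601e-01 -9.57354454e-01 -4.73253762e-04]
 [ 6.08314650e-03  2.33012928e-03 -9.99978783e-01]]
```

View pics/w21.png

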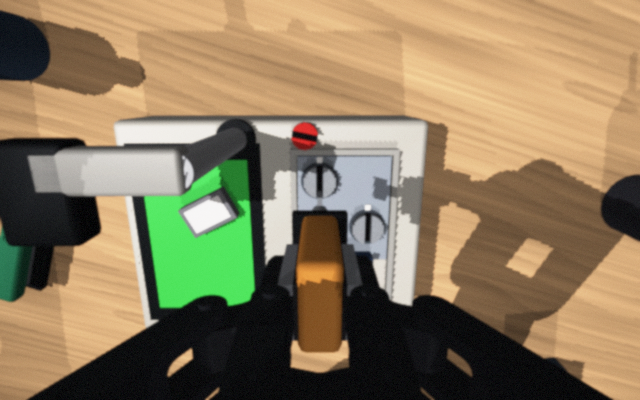

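View pics/w21c.png

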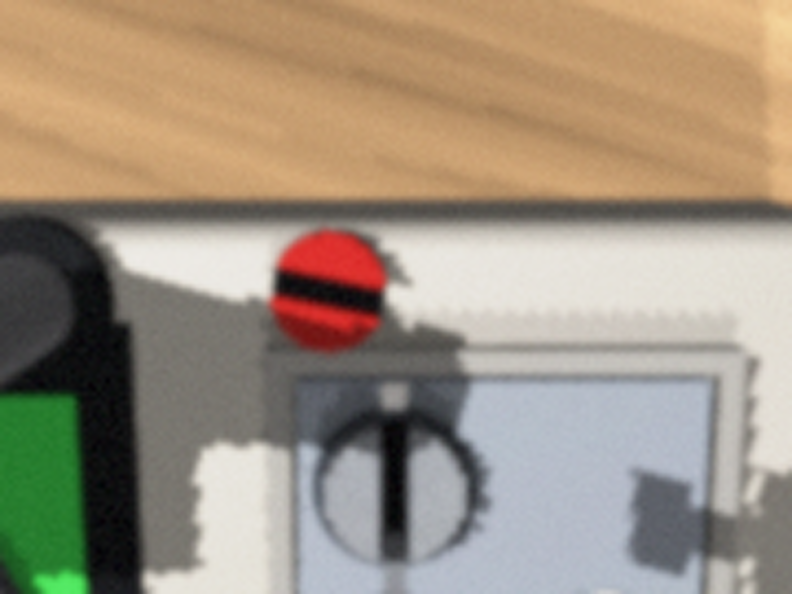

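apply_moves:
  plan:
    - {"tx":-17,"ty":-30,"tz":0,"rx":0,"ry":0.006,"rz":0.02,"jaw":-1}
    - {"tx":-38,"ty":-67,"tz":0,"rx":0,"ry":0.006,"rz":0.05,"jaw":-1}
    - {"tx":-60,"ty":-105,"tz":0,"rx":0,"ry":0.006,"rz":0.08,"jaw":-1}
    - {"tx":-83,"ty":-145,"tz":0,"rx":0,"ry":0.006,"rz":0.114,"jaw":-1}
    - {"tx":-106,"ty":-185,"tz":0,"rx":0,"ry":0.006,"rz":0.114,"jaw":-1}
    - {"tx":-129,"ty":-225,"tz":0,"rx":0,"ry":0.006,"rz":0.114,"jaw":-1}
    - {"tx":-152,"ty":-265,"tz":0,"rx":0,"ry":0.006,"rz":0.114,"jaw":-1}
    - {"tx":-175,"ty":-305,"tz":0,"rx":0,"ry":0.006,"rz":0.114,"jaw":-1}
    - {"tx":-195,"ty":-341,"tz":0,"rx":0,"ry":0.006,"rz":0.114,"jaw":-1}
    - {"tx":-207,"ty":-362,"tz":0,"rx":0,"ry":0.006,"rz":0.114,"jaw":-1}
    - {"tx":-212,"ty":-371,"tz":0,"rx":0,"ry":0.006,"rz":0.114,"jaw":-1}
    - {"tx":-212,"ty":-371,"tz":0,"rx":0,"ry":0.006,"rz":0.114,"jaw":-1}

```text
time_s: 21.05
position: [0.4198, -0.3533, 0.2607]
tool_rot: [[0.92, 0.393, -0.0], [0.393, -0.92, 0.001], [0.0, -0.001, -1.0]]
ft_force: [-0.1, 0.3, -0.2]
grip_width: 0.0151
```

```bash
python3 - <<'E'
from h import *
import time
o=env.observe();print(o['time_s'],o['position'],o['ft_force'],o['tool_rot'])
shot("wrist","w22")
crop("w22",270,110,100,100,6,"w22c")
o=env.observe();print(o['time_s'],o['position'],o['ft_force'],o['tool_rot'])
E
```

```text
21.05 [ 0.41980346 -0.35331322  0.26066755] [-0.12996788  0.33161076 -0.16328415] [[ 9.19597649e-01  3.92861441e-01 -2.26993941e-04]
 [ 3.92861429e-01 -9.19596950e-01  1.16082350e-03]
 [ 2.47299857e-04 -1.15666772e-03 -9.99999300e-01]]
21.1 [ 0.42037135 -0.35239456  0.26088037] [ 0.13325877  0.46223608 -1.0382219 ] [[ 9.18904647e-01  3.94479714e-01  7.36031479e-05]
 [ 3.94479382e-01 -9.18904087e-01  1.13857707e-03]
 [ 5.16779790e-04 -1.01720884e-03 -9.99999349e-01]]
```

View pics/w22c.png

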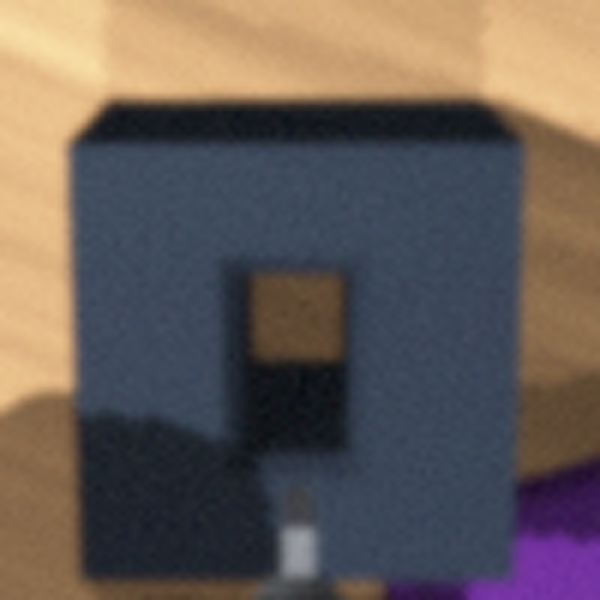

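apply_moves:
  plan:
    - {"tx":-0.5,"ty":0,"tz":-40,"rx":0,"ry":0,"rz":0,"jaw":-1}
    - {"tx":-0.5,"ty":0,"tz":-75,"rx":0,"ry":0,"rz":0,"jaw":-1}
    - {"tx":-0.5,"ty":0,"tz":-95,"rx":0,"ry":0,"rz":0,"jaw":-1}
    - {"tx":-0.5,"ty":0,"tz":-110,"rx":0,"ry":0,"rz":0,"jaw":-1}
    - {"tx":-0.5,"ty":0,"tz":-125,"rx":0,"ry":0,"rz":0,"jaw":-1}
    - {"tx":-0.5,"ty":0,"tz":-125,"rx":0,"ry":0,"rz":0,"jaw":-1}

```text
time_s: 21.7
position: [0.4202, -0.3502, 0.1342]
tool_rot: [[0.918, 0.395, -0.002], [0.395, -0.918, 0.005], [-0.0, -0.005, -1.0]]
ft_force: [0.7, 0.0, -1.0]
grip_width: 0.0149
```

```bash
python3 - <<'E'
from h import *
shot("wrist","w23")
o=env.observe();print(o['time_s'],o['position'],o['ft_force'],o['tool_rot'],o['wrist_torque'])
E
```

```text
21.75 [ 0.42043021 -0.35091998  0.13550557] [ 0.23334049  0.30201192 -0.8174237 ] [[ 9.18491496e-01  3.95439849e-01 -8.35831919e-04]
 [ 3.95440613e-01 -9.18487525e-01  2.71804873e-03]
 [ 3.07123589e-04 -2.82702653e-03 -9.99995957e-01]] [0.01325537 0.06476807 0.0430477 ]
```

View pics/w23.png

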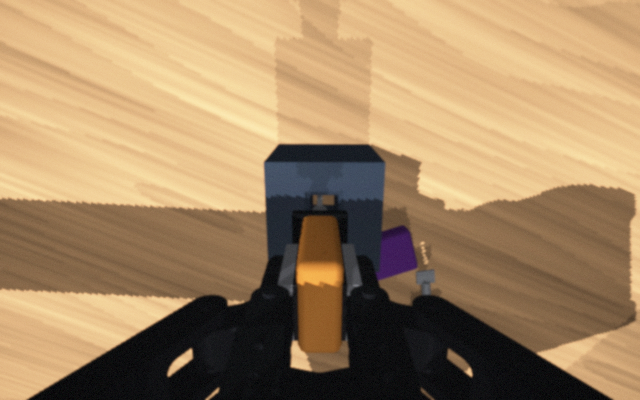

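apply_moves:
  plan:
    - {"tx":-0.5,"ty":-2,"tz":-10,"rx":0,"ry":0,"rz":0,"jaw":-1}
    - {"tx":-0.5,"ty":-2,"tz":-20,"rx":0,"ry":0,"rz":0,"jaw":-1}
    - {"tx":-0.5,"ty":-2,"tz":-30,"rx":0,"ry":0,"rz":0,"jaw":-1}
    - {"tx":-0.5,"ty":-2,"tz":-37,"rx":0,"ry":0,"rz":0,"jaw":-1}
    - {"tx":-0.5,"ty":-2,"tz":-40,"rx":0,"ry":0,"rz":0,"jaw":-1}
    - {"tx":-0.5,"ty":-2,"tz":-40,"rx":0,"ry":0,"rz":0,"jaw":-1}

```text
time_s: 22.35
position: [0.4198, -0.3529, 0.0951]
tool_rot: [[0.919, 0.395, -0.001], [0.395, -0.919, 0.003], [0.0, -0.004, -1.0]]
ft_force: [0.1, 0.6, -0.9]
grip_width: 0.0151
```

```bash
python3 - <<'E'
from h import *
shot("wrist","w24")
crop("w24",230,110,180,150,4.4,"w24c")
o=env.observe();print(o['time_s'],o['position'],o['ft_force'],o['tool_rot'],o['wrist_torque'])
E
```

```text
22.4 [ 0.41994305 -0.35305228  0.09549525] [-1.2109469  -0.42703165 -0.59904765] [[ 9.18561011e-01  3.95278338e-01 -8.39544474e-04]
 [ 3.95279124e-01 -9.18557143e-01  2.68122524e-03]
 [ 2.88660684e-04 -2.79472338e-03 -9.99996053e-01]] [ 0.01618025 -0.00557842 -0.04087486]
```

View pics/w24c.png

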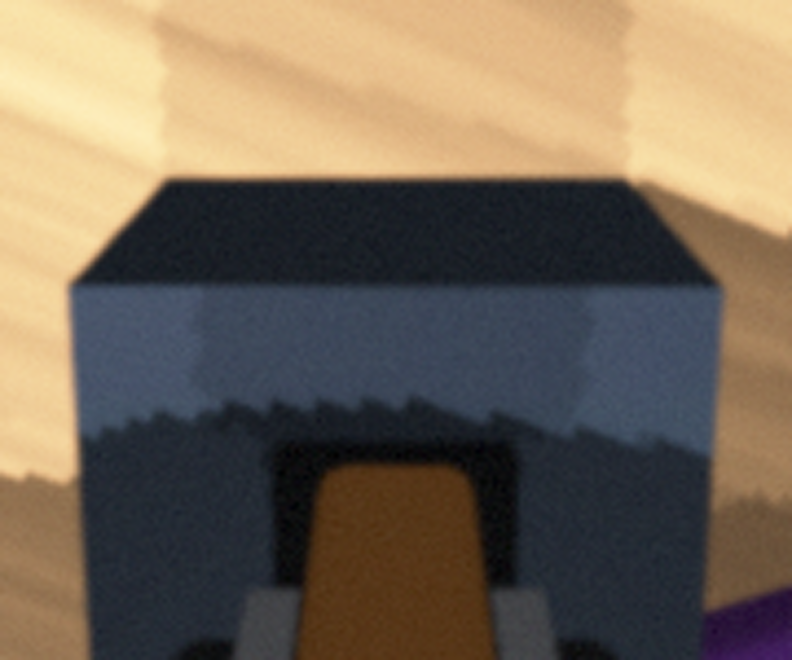

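apply_moves:
  plan:
    - {"tx":0,"ty":0,"tz":-1.2,"rx":0,"ry":0,"rz":0,"jaw":-1}
    - {"tx":0,"ty":0,"tz":-2.2,"rx":0,"ry":0,"rz":0,"jaw":-1}
    - {"tx":0,"ty":0,"tz":-2.2,"rx":0,"ry":0,"rz":0,"jaw":-1}

```text
time_s: 22.7
position: [0.4199, -0.3531, 0.0933]
tool_rot: [[0.919, 0.395, -0.001], [0.395, -0.919, 0.003], [0.0, -0.003, -1.0]]
ft_force: [0.4, 0.0, -0.6]
grip_width: 0.0153
```

Now I'll release.

apply_moves:
  plan:
    - {"tx":0,"ty":0,"tz":0,"rx":0,"ry":0,"rz":0,"jaw":-0.5}
    - {"tx":0,"ty":0,"tz":0,"rx":0,"ry":0,"rz":0,"jaw":-0.3}
    - {"tx":0,"ty":0,"tz":0,"rx":0,"ry":0,"rz":0,"jaw":0.2}
    - {"tx":0,"ty":0,"tz":0,"rx":0,"ry":0,"rz":0,"jaw":1}
    - {"tx":0,"ty":0,"tz":0,"rx":0,"ry":0,"rz":0,"jaw":1}
    - {"tx":0,"ty":0,"tz":0,"rx":0,"ry":0,"rz":0,"jaw":1}
    - {"tx":0,"ty":0,"tz":0,"rx":0,"ry":0,"rz":0,"jaw":1}
    - {"tx":0,"ty":0,"tz":0,"rx":0,"ry":0,"rz":0,"jaw":1}

```text
time_s: 23.5
position: [0.42, -0.353, 0.0934]
tool_rot: [[0.919, 0.395, -0.001], [0.395, -0.919, 0.003], [0.0, -0.003, -1.0]]
ft_force: [0.1, -0.3, -0.4]
grip_width: 0.0858
```

```bash
python3 - <<'E'
from h import *
shot("wrist","w25")
o=env.observe();print(o['time_s'],o['position'],o['ft_force'],o['grip_width'])
E
```

```text
23.55 [ 0.41996724 -0.35304932  0.09331587] [-0.40799271 -0.33873398 -0.05127736] 0.08504485767487648
```

View pics/w25.png

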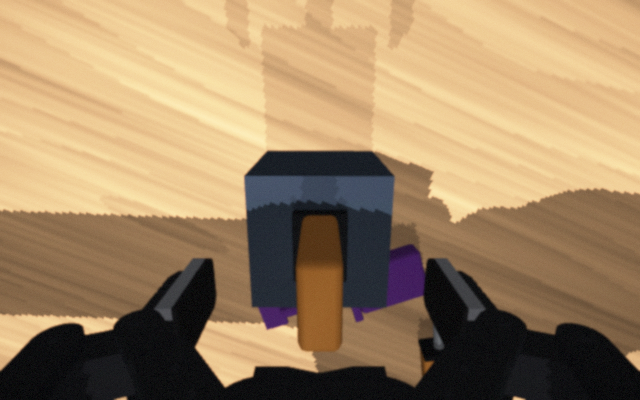

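apply_moves:
  plan:
    - {"tx":0,"ty":0,"tz":25,"rx":0,"ry":0,"rz":0,"jaw":1}
    - {"tx":0,"ty":0,"tz":70,"rx":0,"ry":0,"rz":0,"jaw":1}
    - {"tx":0,"ty":0,"tz":115,"rx":0,"ry":0,"rz":0,"jaw":1}
    - {"tx":0,"ty":0,"tz":160,"rx":0,"ry":0,"rz":0,"jaw":1}
    - {"tx":-20,"ty":20,"tz":205,"rx":0,"ry":0,"rz":0,"jaw":1}
    - {"tx":-40,"ty":50,"tz":230,"rx":0,"ry":0,"rz":0,"jaw":1}
    - {"tx":-45,"ty":60,"tz":230,"rx":0,"ry":0,"rz":0,"jaw":1}
    - {"tx":-45,"ty":60,"tz":230,"rx":0,"ry":0,"rz":0,"jaw":1}

```text
time_s: 24.35
position: [0.3746, -0.292, 0.3239]
tool_rot: [[0.918, 0.396, 0.0], [0.396, -0.918, 0.001], [0.001, -0.001, -1.0]]
ft_force: [-0.3, -0.2, -0.5]
grip_width: 0.0851
```

```bash
python3 - <<'E'
from h import *
shot("wrist","w26");shot("side","s26");shot("scene","sc26")
crop("s26",245,180,110,110,6,"s26c"); crop("s26",330,110,100,75,8,"s26d"); crop("sc26",285,170,110,80,7,"sc26c")
o=env.observe();print(o['time_s'],o['position'],o['ft_force'],o['grip_width'])
E
```

```text
24.5 [ 0.37517725 -0.29353869  0.32200396] [-0.29144664 -0.6485591   0.52520854] 0.08544566296300994
```

View pics/w26.png

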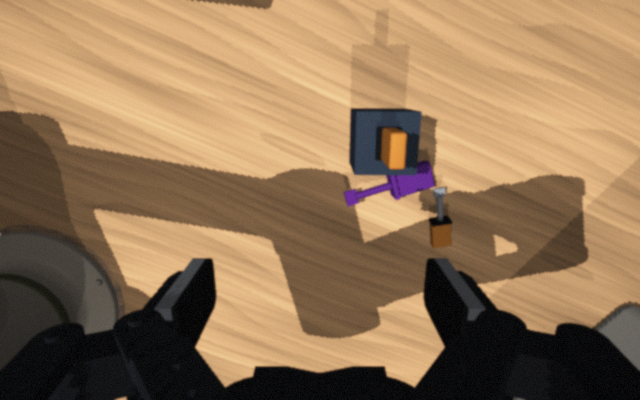

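View pics/s26c.png

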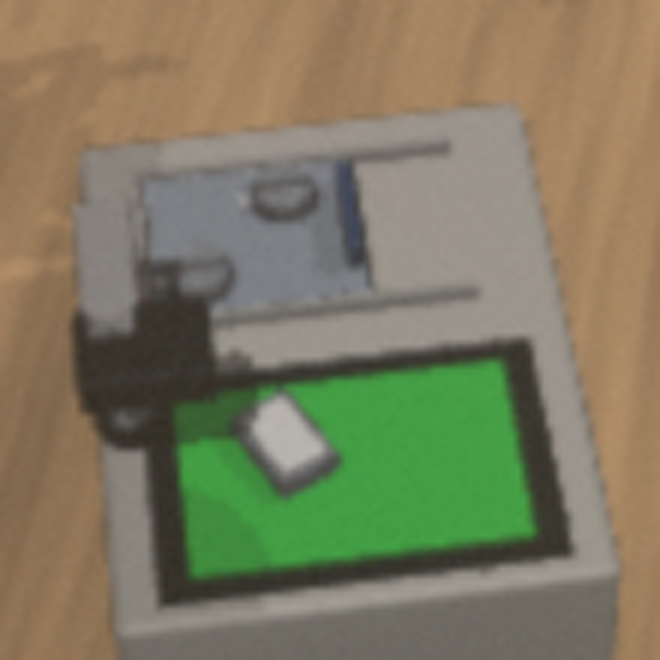

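View pics/s26d.png

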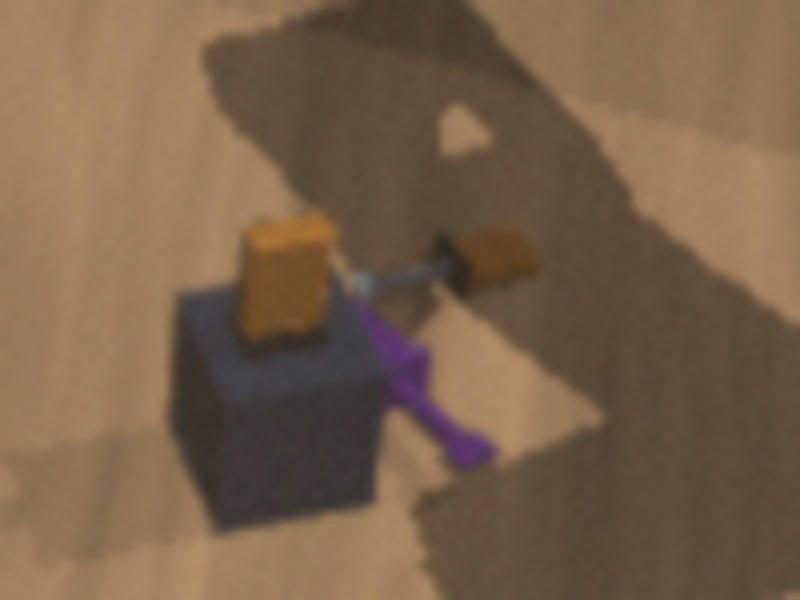

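View pics/sc26c.png

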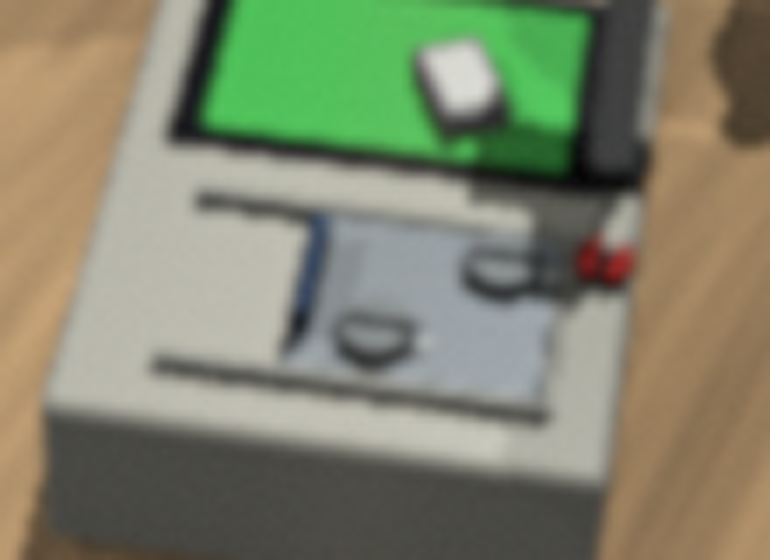

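```bash
python3 -c "
from rig import env
o=env.observe();print(o['time_s'],abs(o['qvel']).max());print(env.close_job())"
```

```text
24.5 0.6182891045995744
the job is handed in; nothing more can be done
None
```

I pushed the hatch home, turned both screws clockwise to their stops with the amber key, put the key back in its stand and handed the job in at 24.5 s. No verdict is reported, so what follows rests on my own last checks.

- **Hatch:** it ran into its end stop with a force spike of about 70 N at the wrist, under the 120 N limit. My wrist-camera measurements agreed to about 2 mm. They read 2–3% short on known lengths, so the stop force is the stronger evidence.
- **Screws:** I turned screw_b first, then screw_a. At the stops the torque rose from about 0.06 to 0.17 N m (screw_b) and 0.21 N m (screw_a). The pictures show both slots pointing at their white marks.
- **Key:** it stands upright with its collar on the stand and the blade down in the opening. The gripper is open and clear of it.
- **Left alone:** the red adjuster and the calibration block look unmoved, and I made no contact with the stapler, flask or pen cup. I did not measure any of them.
- **Unexpected:** the two look-alike keys (purple and small amber) were standing in the first pictures. They were lying on the desk when I first looked closely, before my gripper had been near them.
- **Other snags:** one move call was rejected as invalid before anything moved, so I sent it again with every field filled in.

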